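# Fetch a capacitor from the guard cage for the code reader

## Robot

A 6-joint arm with a two-finger parallel gripper is mounted at the origin on the work surface. World frame = base frame: x ahead of the robot, y to its left, z up, the work surface at z = 0. Lengths are in m, angles in rad, forces in N, time in s.
With the tool pointing down it reaches from about 0.3 to 0.875 m from the base axis. Payload 6.4 kg.
Tool frame: the origin (TCP) lies at the very end of the fingers, on their centre line; the grasp point (between the pads) lies 19 mm behind it; z points along the fingers, y is the direction in which the jaws open and shut (so a half turn about z gives the same grasp; the last joint's range is limited). The gripper opens to 85 mm and grips with 20 to 120 N. Pads are 22 mm wide; open, the fingers measure 114 mm over their backs; the gripper's body (76 mm by 85 mm) begins 54 mm behind the grasp point. The pads swing forward as they close: fully open they stand 13 mm farther back than shut.
Start: joints at [1.134, 0.181, 1.607, -0, 1.354, -0.206], TCP at [0.132, 0.56, 0.198] pointing down, gripper open.
Joint ranges: [-2.99, 2.99], [-0.89, 2.07], [0.3, 2.58], [-1.14, 4.28], [0, 2.63], [-3.12, 3.12]. Speed limits (rad/s): [2.57, 2.57, 3.01, 3.14, 3.14, 3.14].

## Interface

Orientations are given as a rotation vector (axis times angle).
In Python, from cell import sense, camera, camera_model, sign_off, boxes_of, tip_of gives the robot as it stands.
- The arm moves only by the tool step_arm, never from a script. Its arguments are lists of equal length, an entry for each row: "claw": the closure, from 0 (fully open) to 1 (shut); "translation": the shift along the tool's x, y, z in units of 25 mm (1.0 is 25 mm), a list of three; "twist": the turn, a rotation vector about the tool's x, y, z in units of 10 degrees (1.0 is 10 degrees), a list of three. In form: {"claw": [claw, ...], "translation": [[tx, ty, tz], ...], "twist": [[wx, wy, wz], ...]}. A call has 1 to 20 rows; each row is the pose to reach, as a shift and turn from the pose commanded when the call began, along the tool's axes at that moment; what a row does not reach only later rows make up. A row lasts 1/8 s, in which the tool goes at most 62.5 mm and 10.7 degrees, less where a joint would pass 70% of its speed; a pose out of reach is approached as far as the arm can. A call with a gripper value outside its range is refused whole. The fingers move at their own pace and stop on an object; the grip force is fixed at half the most. Time passes only in rows, so rows that repeat a pose let the fingers close. It gives the time, the measured TCP pose, the force and the opening at its end, in the units of the state.
- sense(): the state, without advancing time (a new reading comes with each control period).
- camera(name): name is "side" or "top"; returns the picture (420x560x3 uint8, blue, green, red); there is no depth.
- camera_model(name): a dict with "fx", "fy", "cx", "cy" (pixels), "xyz" and "attitude" of the camera in the world. Camera axes: x right, y up, looking along -z (the intrinsics and any distortion apply to the point x, -y, -z); pixel columns grow to the right and rows downward; lengths in m; the calibration is good to about 2 mm. A picture is of the moment at which its call begins. camera_model takes no time and is no camera call.
- sign_off(): hands the job in, once; it reports no verdict.
Trained networks look in the newest picture that a camera, given by its name, has taken for a name from the list of things; names that differ only in an ending like _2 or _b are one class to them, and where a whole thing is asked for, a point or a joint stands for the part that bears it (a point fixed in the world has none). Each returns a list of dicts, best first, with "p" (0 to 1); they miss things now and then, are a little off and sometimes report something else, mostly with a low value. They report only what shows in the picture. A call takes as long as a camera call.
- boxes_of(query, camera): "rect" ([left, top, width, height] in pixels, round what is visible of it).
- tip_of(query, camera): "pixel" ([row, column] in pixels: a listed point, or the origin of a listed thing).
The state is a dict: "clock": time; "joints": joint angles; "dq": joint speeds; "effort": joint torques, N m; "ee_pos": TCP position; "tool_rot": TCP orientation; "wrist_force": force on the tool from outside, world axes, zero at the start; "wrist_torque": the same for the moment, N m; "width": finger opening in m.
Only numpy, scipy, OpenCV 4.12 (cv2) and the standard library are available. Lean on these libraries where they do the work, as an engineer would, in place of code of your own. Each camera call takes 0.05 s, during which the arm holds its last target.

## Task

Raise the clear shutter of the wire cage until it stays up by itself with your hand off it, reach in under it and bring out the tall capacitor, leaving the squat one beside it where it is. Stand the tall one gently upright, wholly on the code reader's round pad, with its label squarely facing the reader's window, and let go. Then close the cage shutter fully again, without knocking over the solder spool or the bottle.

Things in the scene. Friction and masses are not known exactly. Their poses are not given: they have to be found in the camera images.
- cage: Fixed aluminium guard cage, no floor; wire roof, sides and back (gaps under 50 mm): the only way in is the front. Origin on the table, in the shutter's plane, midway between the front posts (22 mm square, 440 mm high, at y = +-190 mm); a balance weight swings outside the left side, up to 360 mm high. x points into the cage, y left. Clear inside: y -175 to 175 mm, x 0 to 160 mm, 225 mm high.
- shutter (a joint): Metres raised: 0 shut, 0.26 upper stop. Clear panel at cage x = 0, 340 mm wide, 220 high, 12 thick, lower edge on the table when shut. On a swinging balance weight: it weighs 6 N at the bottom, fading to nothing at 0.22; friction 1.8 N. Let go below 0.11 it slides shut by itself (0.2 m/s); above 0.16 it stays up. Over 0.17 counts as up; a hand tilted 45 degrees needs about 0.24 to pass.
- shutter_bar (a point): Middle of the shutter's handle, moving with it: round bar 12 mm thick, 160 mm long along the cage's y, on a 10 mm stand-off at each end; centre line 60 mm in front of the shutter (cage x = -60 mm), 80 mm above the table when shut. Free all round between the stand-offs: hook it from below, pinch it, or press it down from above.
- cap: The tall capacitor, loose: plain aluminium can, 48 mm diameter, 80 mm high, 0.15 to 0.3 kg, upright in the left or right half of the cage, 42 to 64 mm behind the shutter plane. Origin: centre of its underside, z up; x points out through the middle of its label. On top a ridge (7 mm wide, 5 high) runs from the centre to the rim on the label's side.
- cap_mark (a point): Middle of the label on the can's side, 25 mm from the can's axis, 40 mm above its underside; the label is 24 mm wide, 44 mm high.
- squat: The other capacitor in the cage, to be left alone: squat can 60 mm diameter, 45 mm high, with two stud terminals on top; origin at the centre of its underside, about 160 mm to the left or right of the tall one.
- reader: Code reader, fixed to the table. Origin on the table under the centre of its round pad: 84 mm diameter, top 6 mm above the table. Its x axis points from the pad to the reader block (50 mm deep, 70 mm wide, 75 mm high), whose front face is 90 mm from the pad's centre; a bar 30 mm wide and 4 mm high joins them.
- reader_window (a point): Middle of the reader's window on the face of the block that looks at the pad: 90 mm along the reader's x from the pad's centre, 40 mm above the table.
- spool: Solder spool standing on the table between cage and reader, 54 mm diameter, 40 mm high; a bystander. Origin at the centre of its underside.
- bottle: Water bottle, 64 mm diameter, 200 mm high, far left beyond the reader; a bystander. Origin at the centre of its underside.

How it is judged:
On the way, in this order (a step that is already met when the one before it is completed fails the run):
1. the shutter is up by more than 170 mm and stays there with the hand away from its bar (value of joint shutter above 0.17 m and distance between the grasp point and shutter_bar above 0.06 m and velocity of joint shutter between -0.02 and 0.02 m/s), for 0.3 s.
2. the tall capacitor is out of the cage, its centre more than 50 mm in front of the shutter plane (x of cap in the frame of cage below -0.05 m), for 0.1 s.
3. the tall capacitor stands on the pad with its label facing the window, released (horizontal distance between cap and reader below 0.018 m and height (world z) of cap between 0.003 and 0.01 m and angle between cap's own z axis and vertical below 0.08 rad and angle between the x axis of cap and the x axis of reader, either way round below 0.22 rad and horizontal distance between cap_mark and reader_window below 0.088 m and linear speed of cap below 0.02 m/s and contact force between the fingers and cap below 0.2 N), for 0.3 s.
At the end, for the whole second after the job is handed in: The tall capacitor stands upright and still on the reader's round pad, its centre within 18 mm of the pad's centre (so wholly on the pad), its label within 0.22 rad (12 degrees) of facing the window, let go; the shutter is closed to within 6 mm; the squat capacitor is within 20 mm of where it was (all of step 3 and value of joint shutter below 0.006 m and distance of squat from where it was at the start of the episode below 0.02 m); the robot touches nothing.
It fails at once if the squat capacitor is shifted by more than 20 mm (distance of squat from where it was at the start of the episode above 0.02 m).
It fails at once if the tall capacitor is tipped by more than 0.6 rad (angle between cap's own z axis and vertical above 0.6 rad).
It fails at once if the tall capacitor is dropped or thrown: it moves faster than 0.6 m/s with no finger on it (linear speed of cap above 0.6 m/s and contact force between the fingers and cap below 0.1 N).
It fails at once if the solder spool or the bottle is knocked over (angle between any of spool, bottle's own z axis and vertical above 0.5 rad).
It also fails if it takes over 72 s, if anything falls off the work surface, if the arm or the gripper's body presses on something with over 40 N, if the wrist force passes 120 N, or if a joint passes its speed limit or range.

## Working session

There is one attempt and no reset: what is moved stays moved. The work goes in short steps, Python scripts to look and compute and a tool call to move; the robot and the scene stay as the last step left them, time stands still between calls to the robot, and variables do not carry over. Pictures are saved under pics/ and viewed, and the job is handed in when it is done.

Besides the shell and the picture viewer there is one more tool, called after "Call:" as name(argument=value, ...) on one line, values as JSON. step_arm: Moves the arm, as the interface text tells. Its arguments: {"type":"object","properties":{"claw":{"type":"array"},"translation":{"type":"array"},"twist":{"type":"array"}},"required":["claw","translation","twist"]}

```bash
mkdir -p pics; ls; cat > h.py <<'E'
import numpy as np, cv2
from scipy.spatial.transform import Rotation as R
from cell import *
E
python3 - <<'E'
from h import *
s=sense(); print({k:np.round(v,3).tolist() for k,v in s.items()})
for c in("side","top"):
    im=camera(c); cv2.imwrite(f"pics/{c}0.png",im); print(c,camera_model(c))
    for q in["cage","shutter","cap","squat","reader","spool","bottle"]:
        print(q,[(np.round(b["rect"]).tolist(),round(b["p"],2)) for b in boxes_of(q,c)[:2]],[(np.round(b["pixel"],1).tolist(),round(b["p"],2)) for b in tip_of(q,c)[:2]])
    for q in["shutter_bar","cap_mark","reader_window"]:
        print(q,[(np.round(b["pixel"],1).tolist(),round(b["p"],2)) for b in tip_of(q,c)[:2]])
print(sense()["clock"])
E
```

```text
pics
{'clock': 0.0, 'joints': [1.134, 0.182, 1.608, 0.0, 1.354, -0.206], 'dq': [0.0, 0.0, 0.0, 0.002, -0.0, -0.001], 'effort': [0.001, -44.486, -35.135, 0.0, 0.009, -0.0], 'ee_pos': [0.131, 0.559, 0.197], 'tool_rot': [-0.362, -3.12, 0.003], 'wrist_force': [0.413, 0.081, -0.377], 'wrist_torque': [-0.032, -0.028, 0.0], 'width': 0.085}
side {'fx': 410.9873194710243, 'fy': 410.9873194710243, 'cx': 277.52491235797413, 'cy': 216.03943189632614, 'xyz': array([ 0.88505199, -0.26528229,  0.78257407]), 'attitude': array([0.60096833, 0.23182655, 0.69256779])}
cage [([68.0, 57.0, 329.0, 363.0], 0.88)] [([299.2, 244.6], 0.67)]Traceback (most recent call last):
  File "<stdin>", line 6, in <module>
ValueError: it knows: bottle, cage, cap, cap_mark, reader, reader_window, shutter_bar, spool, squat
```

```bash
python3 - <<'E'
from h import *
for c in("side","top"):
    im=camera(c); cv2.imwrite(f"pics/{c}1.png",im); 
    if c=="top":print(c,camera_model(c))
    for q in["cage","cap","squat","reader","spool","bottle"]:
        print(q,[(np.round(b["pixel"],1).tolist(),round(b["p"],2)) for b in tip_of(q,c)[:2]])
    for q in["shutter_bar","cap_mark","reader_window"]:
        print(q,[(np.round(b["pixel"],1).tolist(),round(b["p"],2)) for b in tip_of(q,c)[:2]])
print(sense()["clock"])
E
```

```text
cage [([297.8, 244.7], 0.95)]
cap [([339.0, 227.7], 0.87)]
squat []
reader [([338.4, 236.7], 0.7), ([161.3, 284.0], 0.56)]
spool [([205.0, 245.0], 0.83), ([124.7, 289.7], 0.68)]
bottle [([221.8, 381.9], 0.96)]
shutter_bar []
cap_mark [([341.7, 241.3], 0.84)]
reader_window [([125.3, 288.9], 0.77)]
top {'fx': 485.4988016092151, 'fy': 485.4988016092151, 'cx': 279.4311593273201, 'cy': 218.93142609361664, 'xyz': array([0.33886516, 0.13990187, 1.1036756 ]), 'attitude': array([ 0.13993142, -0.14929516, -1.57093451])}
cage [([199.6, 352.7], 0.95)]
cap [([271.2, 278.3], 0.6), ([153.6, 201.2], 0.54)]
squat [([180.1, 308.7], 0.71)]
reader [([280.2, 202.3], 0.86)]
spool [([271.9, 279.9], 0.58)]
bottle [([153.3, 203.9], 0.88)]
shutter_bar [([215.7, 356.9], 0.66)]
cap_mark [([168.1, 386.6], 0.62)]
reader_window [([304.3, 162.6], 0.64)]
1.2
```

View pics/side1.png

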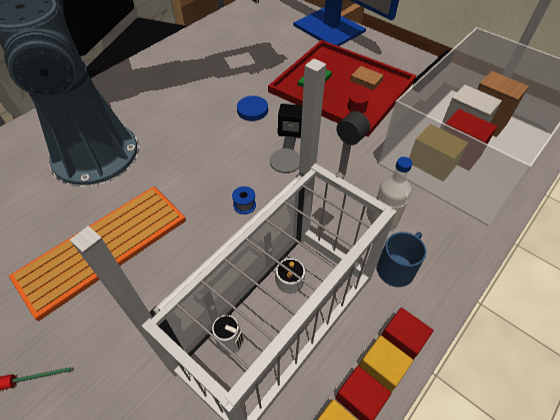

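View pics/top1.png

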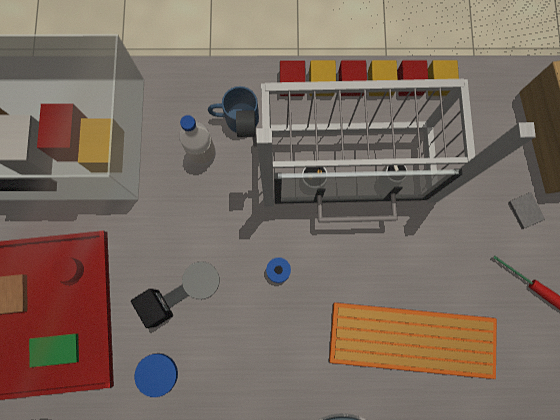

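```bash
cat >> h.py <<'E'
def cm(c):
    m=camera_model(c); return m,R.from_rotvec(m["attitude"]).as_matrix(),np.array(m["xyz"])
def ray(c,row,col):
    m,M,o=cm(c); d=np.array([(col-m["cx"])/m["fx"],-(row-m["cy"])/m["fy"],-1.0]); return o,M@d
def atz(c,row,col,z):
    o,d=ray(c,row,col); return o+d*(z-o[2])/d[2]
def proj(c,p):
    m,M,o=cm(c); q=(np.atleast_2d(p)-o)@M
    return np.c_[m["cx"]+m["fx"]*q[:,0]/-q[:,2], m["cy"]+m["fy"]*q[:,1]/q[:,2]]
E
python3 - <<'E'
from h import *
for n,c,r,co,z in[("cage","side",297.8,244.7,0),("cage","top",199.6,352.7,0),("bar","top",215.7,356.9,.08),
 ("readernet","top",280.2,202.3,.006),("pad","side",160,285,.006),("spool","top",271.9,279.9,0),("spool","side",205,245,0),("bottle","top",153.3,203.9,0),("bottle","side",221.8,381.9,0),
 ("captop","top",172,395,.08),("captop","side",327,227,.08),("capnet","side",339,227.7,0),("squattop","top",175,315,.045),("squattop","side",270,290,.045),("squat","top",180,308.7,0),
 ("win","side",125.3,288.9,.04),("win","top",304.3,162.6,.04),("mark","side",341.7,241.3,.04)]:
    print(n,c,np.round(atz(c,r,co,z),3))
a=cv2.imread("pics/side1.png"); cv2.imwrite("pics/z1.png",cv2.resize(a[250:390,140:340],None,fx=4,fy=4,interpolation=cv2.INTER_CUBIC))
b=cv2.imread("pics/top1.png"); cv2.imwrite("pics/z2.png",cv2.resize(b[120:330,120:440],None,fx=2.5,fy=2.5,interpolation=cv2.INTER_CUBIC))
E
```

```text
cage side [ 0.592 -0.039  0.   ]
cage top [ 0.589 -0.038  0.   ]
bar top [ 0.536 -0.033  0.08 ]
readernet top [0.404 0.307 0.006]
pad side [0.404 0.307 0.006]
spool top [0.422 0.132 0.   ]
spool side [0.425 0.135 0.   ]
bottle top [0.703 0.311 0.   ]
bottle side [0.7   0.309 0.   ]
captop top [ 0.633 -0.12   0.08 ]
captop side [ 0.637 -0.123  0.08 ]
capnet side [ 0.627 -0.123  0.   ]
squattop top [0.636 0.052 0.045]
squattop side [0.635 0.052 0.045]
squat top [0.637 0.063 0.   ]
win side [0.35  0.385 0.04 ]
win top [0.351 0.386 0.04 ]
mark side [ 0.662 -0.118  0.04 ]
```

View pics/z1.png

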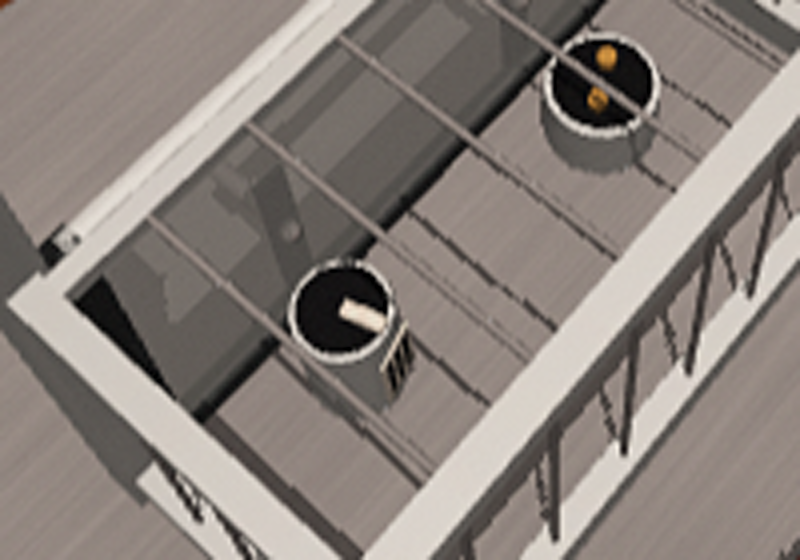

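View pics/z2.png

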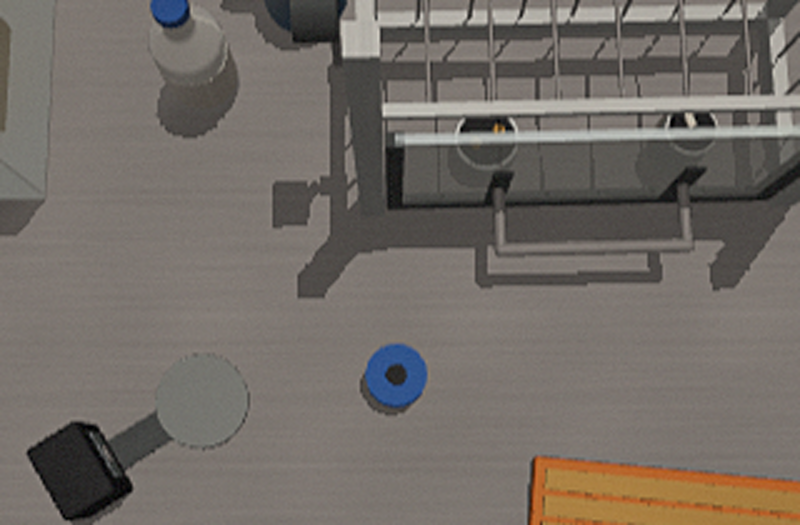

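```bash
python3 - <<'E'
from h import *
L=atz("top",218.8,318.8,.08);Q=atz("top",218.2,396.2,.08);print("bar",L,Q,(L+Q)/2,np.linalg.norm(L-Q),np.degrees(np.arctan2(*(L-Q)[[1,0]]))-90)
for z in (.22,.205):
  a=atz("top",139/2.5+120,397/2.5+120,z);b=atz("top",134/2.5+120,800/2.5+120,z);print("panel top",a,b,np.degrees(np.arctan2(*(a-b)[[1,0]]))-90)
a=atz("side",67,315,.44);b=atz("side",240,89,.44);c=atz("top",130,527,.44)
print("posts",a,b,c,(a+b)/2,np.linalg.norm(a-b),np.degrees(np.arctan2(*(a-b)[[1,0]]))-90)
for dx in (0,): 
  c0=atz("side",250+308/4,140+342/4,.08); e=atz("side",250+325/4,140+384/4,.084); s=atz("side",250+302/4,140+342/4,.084);print("ridge",c0,s,e,np.degrees(np.arctan2(*(e-s)[[1,0]])))
p=atz("top",120+400/2.5,120+203/2.5,.006);w=atz("top",304.3,162.6,.04);print("pad",p,np.degrees(np.arctan2(*(w-p)[[1,0]])))
E
```

```text
bar [0.5293223  0.04877494 0.08      ] [ 0.52988775 -0.11760147  0.08      ] [ 0.52960502 -0.03441327  0.08      ] 0.16637736758101054 0.19472298650316588
panel top [0.58634073 0.13489684 0.22      ] [ 0.58903774 -0.16942582  0.22      ] 0.5077606422117071
panel top [0.59054152 0.13481189 0.205     ] [ 0.59328431 -0.17467652  0.205     ] 0.5077606422117071
posts [0.58808017 0.15100856 0.44      ] [ 0.59681017 -0.22315247  0.44      ] [ 0.59140737 -0.22257682  0.44      ] [ 0.59244517 -0.03607195  0.44      ] 0.3742628659788748 1.3365932556282871
ridge [ 0.63472101 -0.1250833   0.08      ] [ 0.63419059 -0.12395667  0.084     ] [ 0.65549135 -0.11922273  0.084     ] 12.529942341796476
pad [0.40451034 0.30918989 0.006     ] 125.00383716867783
```

```bash
cat >> h.py <<'E'
def ori(zx,tilt,jaw):
    # zx: heading deg of horizontal part, tilt deg from down; jaw: 0 => jaw in vertical plane of heading (y=fwd-ish), 90 => lateral (y=left)
    h,t,j=np.radians([zx,tilt,jaw]); f=np.array([np.cos(h),np.sin(h),0]);u=np.array([0,0,1.])
    z=f*np.sin(t)-u*np.cos(t); y0=f*np.cos(t)+u*np.sin(t); l=np.array([-np.sin(h),np.cos(h),0])
    y=np.cos(j)*y0+np.sin(j)*l; x=np.cross(y,z); return R.from_matrix(np.c_[x,y,z])
def plan(targets,p=None,r=None):
    s=sense(); p=np.array(s["ee_pos"]) if p is None else np.array(p); r=R.from_rotvec(s["tool_rot"]) if r is None else r
    print("now",np.round(s["ee_pos"],4),np.round(s["wrist_force"],1),round(s["width"],4),round(s["clock"],2), "J",np.round(np.degrees(s["joints"])).tolist())
    for P,O in targets:
        t=r.inv().apply(np.array(P)-p)/.025; w=np.degrees((r.inv()*O).as_rotvec())/10
        print("t",np.round(t,2).tolist(),"w",np.round(w,2).tolist(),"| rows",round(max(np.linalg.norm(t)/2.5,np.linalg.norm(w)/1.07),1))
E
python3 - <<'E'
from h import *
O=ori(0,30,0); z=O.apply([0,0,1]); bar=np.array([.530,-.0345,.08])
plan([([.40,.32,.25],ori(50,0,0)),([.46,-.0345,.22],O),(bar-.081*z,O),(bar+.019*z,O)])
E
```

```text
now [0.1315 0.5598 0.1976] [ 0.5 -0.1  0.2] 0.0855 1.2 J [65.0, 10.0, 92.0, 0.0, 78.0, -12.0]
t [-12.65, -6.88, -2.1] w [0.0, -0.0, 2.68] | rows 5.8
t [-18.23, -20.14, -0.9] w [-2.53, -2.01, 7.49] | rows 10.9
t [-19.38, -19.87, 1.9] w [-2.53, -2.01, 7.49] | rows 11.1
t [-21.32, -19.41, 5.36] w [-2.53, -2.01, 7.49] | rows 11.7
```

Call:
step_arm(claw=[0.6,0.6,0.6,0.6,0.6,0.6,0.6,0.6,0.6,0.6,0.6,0.6,0.6,0.6,0.6,0.6], translation=[[-4.2,-2.3,-0.7],[-8.4,-4.6,-1.4],[-12.65,-6.9,-2.1],[-12.65,-6.9,-2.1],[-14,-10,-2.1],[-15.4,-13,-1.6],[-16.8,-16.5,-1.2],[-18.2,-20.1,-0.9],[-18.2,-20.1,-0.9],[-18.2,-20.1,-0.9],[-18.2,-20.1,-0.9],[-18.2,-20.1,-0.9],[-18.2,-20.1,-0.9],[-19.4,-19.9,1.9],[-19.4,-19.9,1.9],[-19.4,-19.9,1.9]], twist=[[0,0,0.9],[0,0,1.8],[0,0,2.7],[0,0,2.7],[-0.6,-0.5,3.8],[-1.2,-1,5],[-1.8,-1.5,6.2],[-2.53,-2.01,7.49],[-2.53,-2.01,7.49],[-2.53,-2.01,7.49],[-2.53,-2.01,7.49],[-2.53,-2.01,7.49],[-2.53,-2.01,7.49],[-2.53,-2.01,7.49],[-2.53,-2.01,7.49],[-2.53,-2.01,7.49]])

```text
clock: 3.2
ee_pos: [0.4889, -0.0332, 0.1485]
tool_rot: [1.927, 1.932, 0.516]
wrist_force: [-0.5, -0.6, 0.1]
width: 0.0339
```

```bash
python3 - <<'E'
from h import *
O=ori(0,30,0); z=O.apply([0,0,1]); bar=np.array([.530,-.0345,.08])
plan([(bar-.081*z,O),(bar+.019*z,O)])
for c in ("side","top"): cv2.imwrite(f"pics/{c}2.png",camera(c))
print(tip_of("shutter_bar","top"),proj("top",bar))
b=cv2.imread("pics/top2.png"); cv2.imwrite("pics/z3.png",cv2.resize(b[150:330,240:460],None,fx=3,fy=3))
E
```

```text
now [ 0.4889 -0.0332  0.1485] [-0.5 -0.6  0.1] 0.0339 3.2 J [-28.0, -21.0, 132.0, 20.0, 43.0, -40.0]
t [-0.05, 0.05, -0.05] w [-0.02, -0.01, 0.01] | rows 0.0
t [-0.06, 0.07, 3.95] w [-0.02, -0.01, 0.01] | rows 1.6
[{'pixel': [218.4, 359.7], 'p': 0.77}] [[357.5555572 218.3188433]]
```

View pics/z3.png

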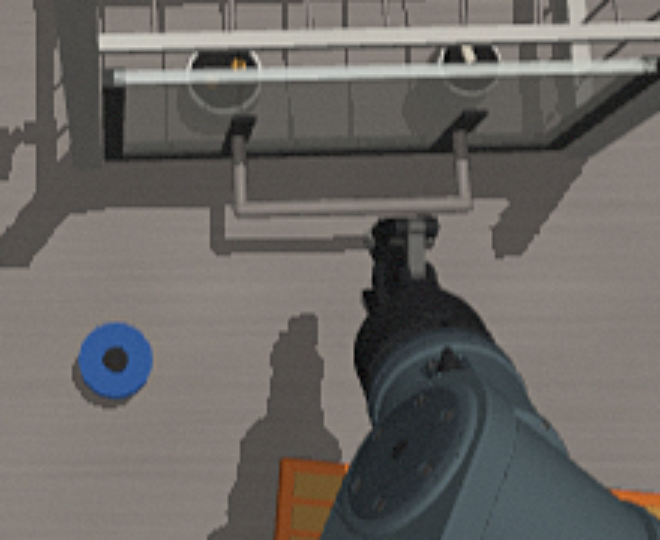

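View pics/side2.png

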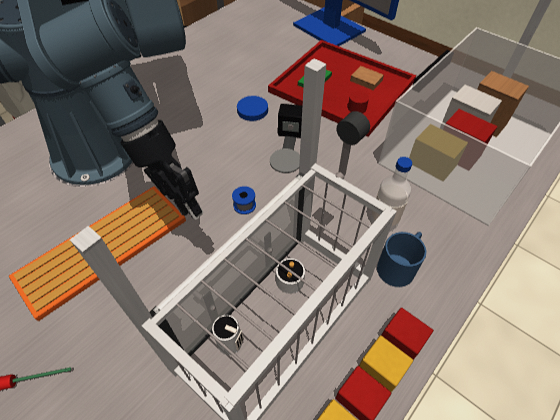

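Call:
step_arm(claw=[0.6,0.6,0.6,0.6,0.6], translation=[[0,0,1.3],[0,0,2.6],[0,0,3.9],[0,0,3.9],[0,0,3.9]], twist=[[0,0,0],[0,0,0],[0,0,0],[0,0,0],[0,0,0]])

```text
clock: 3.98
ee_pos: [0.5391, -0.0356, 0.0672]
tool_rot: [1.925, 1.926, 0.516]
wrist_force: [-0.4, 0.1, -0.5]
width: 0.034
```

Call:
step_arm(claw=[0.7,0.75,0.8,0.85,0.9,1.0], translation=[[0,0,0],[0,0,0],[0,0,0],[0,0,0],[0,0,0],[0,0,0]], twist=[[0,0,0],[0,0,0],[0,0,0],[0,0,0],[0,0,0],[0,0,0]])

```text
clock: 4.72
ee_pos: [0.5386, -0.0355, 0.0656]
tool_rot: [1.927, 1.927, 0.515]
wrist_force: [0.3, -0.3, -0.4]
width: 0.0005
```

```bash
python3 - <<'E'
from h import *
O=ori(0,30,0); z=O.apply([0,0,1]); bar=np.array([.530,-.0345,.08])
plan([(bar+.019*z,O),(bar+.019*z+[0,0,.24],O)])
for c in ("side","top"): cv2.imwrite(f"pics/{c}3.png",camera(c))
b=cv2.imread("pics/top3.png"); cv2.imwrite("pics/z4.png",cv2.resize(b[150:330,240:460],None,fx=3,fy=3))
E
```

```text
now [ 0.5386 -0.0355  0.0656] [ 0.3 -0.3 -0.4] 0.0005 4.72 J [-24.0, -2.0, 129.0, 27.0, 27.0, -45.0]
t [0.04, -0.01, 0.09] w [-0.0, 0.0, 0.0] | rows 0.0
t [0.04, 4.79, -8.23] w [-0.0, 0.0, 0.0] | rows 3.8
```

View pics/z4.png

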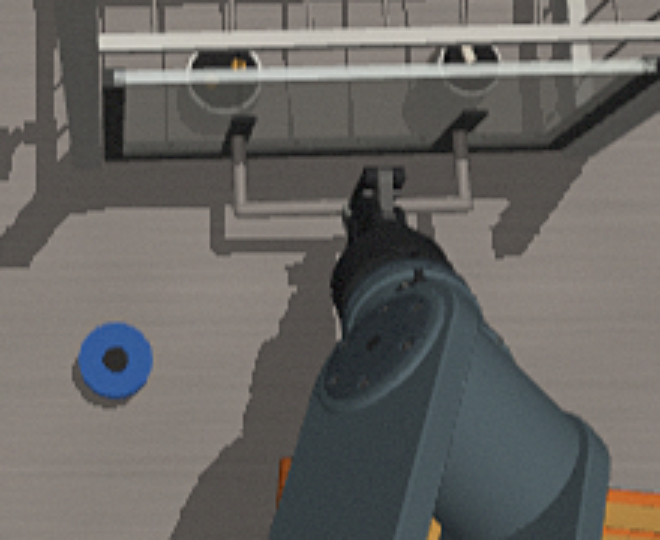

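```bash
python3 - <<'E'
from h import *
s=sense(); r=R.from_rotvec(s["tool_rot"]); p=np.array(s["ee_pos"])
print(r.as_matrix().round(2))
pts=np.array([p,p-.019*r.apply([0,0,1]),[.530,-.0345,.08],[.53,.045,.08],[.53,-.115,.08]])
for c in("top","side"):
    q=proj(c,pts); print(c,q.round(1).tolist())
    im=cv2.imread(f"pics/{c}3.png"); big=cv2.resize(im,None,fx=5,fy=5,interpolation=cv2.INTER_CUBIC)
    for i,(u,v) in enumerate(q): cv2.circle(big,(int(u*5+2),int(v*5+2)),5,[(0,0,255),(0,255,0),(255,0,255),(255,255,0),(255,255,0)][i],2)
    u,v=q[0]; u0=int(max(0,u*5-375));v0=int(max(0,v*5-280)); cv2.imwrite(f"pics/m_{c}3.png",big[v0:v0+560,u0:u0+750])
E
```

```text
[[ 0.    0.87  0.5 ]
 [ 1.    0.   -0.  ]
 [-0.    0.5  -0.87]]
top [[356.8, 215.7], [358.2, 218.6], [357.6, 218.3], [320.6, 218.5], [395.0, 218.2]]
side [[224.5, 266.1], [220.2, 259.1], [221.0, 259.6], [248.8, 234.2], [190.2, 287.7]]
```

View pics/m_top3.png

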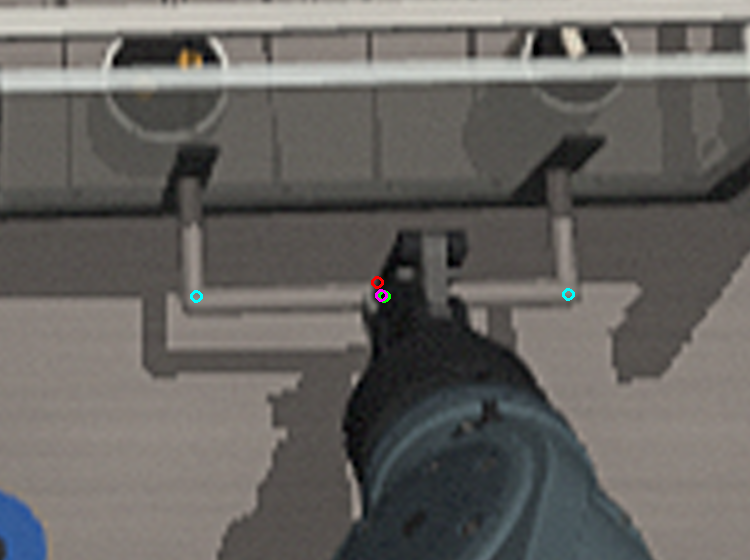

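View pics/m_side3.png

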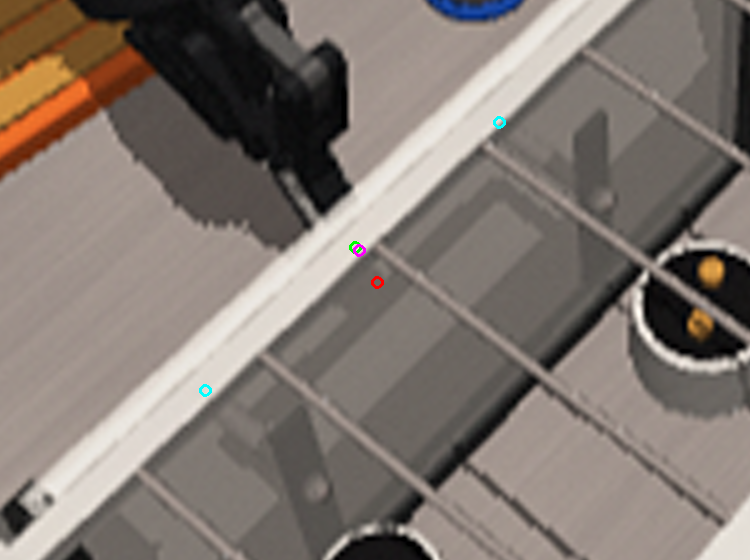

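```bash
python3 - <<'E'
from h import *
im=cv2.imread("pics/top3.png")[185:240,310:405]; im=cv2.convertScaleAbs(im,alpha=1.8,beta=10)
cv2.imwrite("pics/z5.png",cv2.resize(im,None,fx=8,fy=8,interpolation=cv2.INTER_CUBIC))
E
```

```text
(no output)
```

View pics/z5.png

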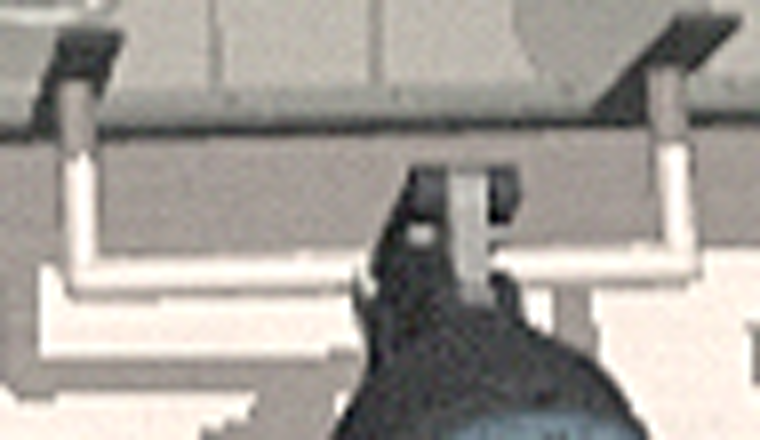

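Call:
step_arm(claw=[1,1,1,1], translation=[[0,0.2,-0.35],[0,0.4,-0.7],[0,0.4,-0.7],[0,0.4,-0.7]], twist=[[0,0,0],[0,0,0],[0,0,0],[0,0,0]])

```text
clock: 5.32
ee_pos: [0.5386, -0.0355, 0.0861]
tool_rot: [1.926, 1.927, 0.516]
wrist_force: [0.4, 0.4, -0.0]
width: -0.0002
```

```bash
python3 - <<'E'
from h import *
im=camera("top"); cv2.imwrite("pics/top4.png",im); im=im[185:240,310:405]; im=cv2.convertScaleAbs(im,alpha=1.8,beta=10)
cv2.imwrite("pics/z6.png",cv2.resize(im,None,fx=8,fy=8,interpolation=cv2.INTER_CUBIC))
E
```

```text
(no output)
```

View pics/z6.png

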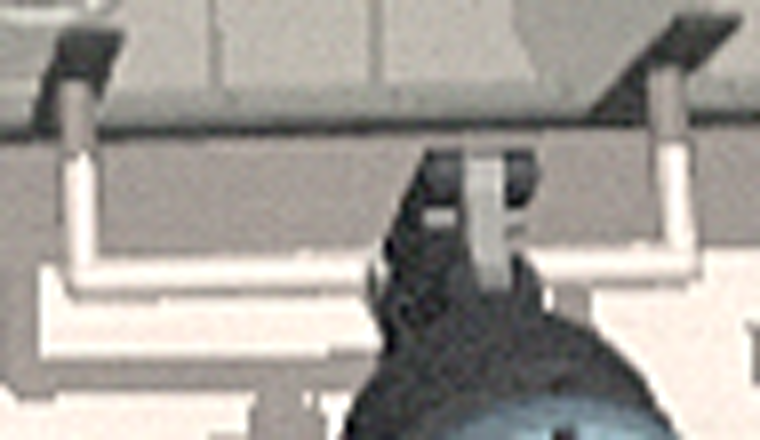

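```bash
python3 - <<'E'
from h import *
p=np.array([.4889,-.0332,.1485]);z=np.array([.5,0,-.866]);y=np.array([.866,0,.5])
pts=[p,p-.019*z,p+.017*y,p-.017*y,p-.019*z+.017*y,p-.019*z-.017*y]
for c in("top","side"):
    q=proj(c,pts); print(c,q.round(1).tolist())
    big=cv2.resize(cv2.imread(f"pics/{c}2.png"),None,fx=6,fy=6,interpolation=cv2.INTER_CUBIC)
    for u,v in q: cv2.circle(big,(int(u*6+3),int(v*6+3)),4,(0,0,255),1)
    u,v=q[0]; u0=int(u*6-375);v0=int(v*6-280); cv2.imwrite(f"pics/n_{c}2.png",cv2.convertScaleAbs(big[v0:v0+560,u0:u0+750],alpha=1.8,beta=10))
E
```

```text
top [[363.2, 232.3], [364.9, 235.7], [363.7, 224.2], [362.8, 240.2], [365.4, 227.6], [364.4, 243.8]]
side [[201.9, 228.2], [197.0, 220.4], [206.6, 229.9], [197.3, 226.5], [201.7, 222.0], [192.4, 218.8]]
```

View pics/n_top2.png

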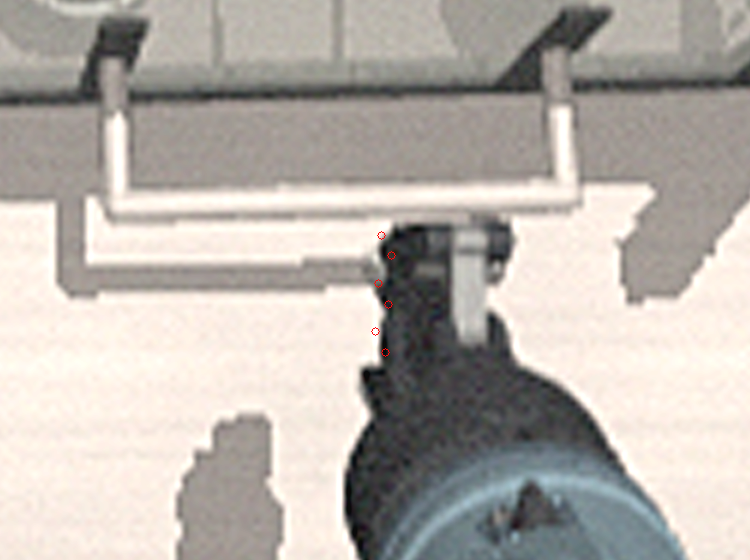

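View pics/n_side2.png

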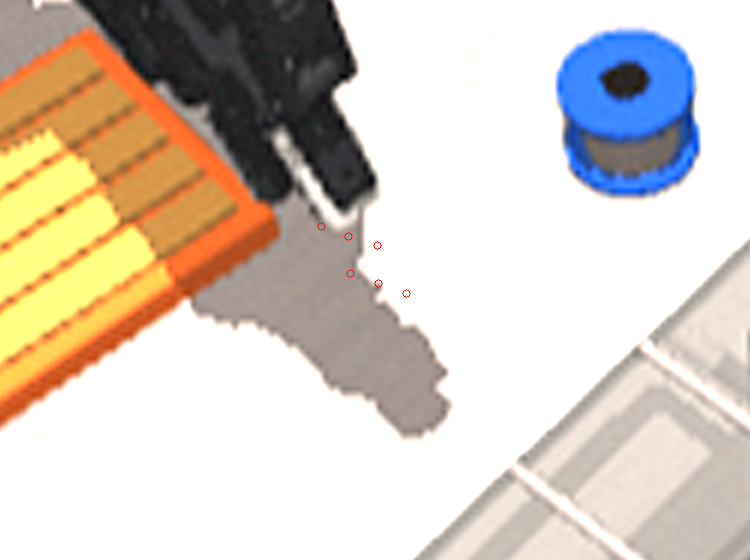

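Call:
step_arm(claw=[1,1,1,1,1,1], translation=[[0,-1.2,-2],[0,-2,-4],[0,-2,-5],[0,-2,-5],[0,-2,-5],[0,-2,-5]], twist=[[0,0,0],[0,0,0],[0,0,0],[0,0,0],[0,0,0],[0,0,0]])

```text
clock: 6.12
ee_pos: [0.4323, -0.0349, 0.1675]
tool_rot: [1.929, 1.929, 0.515]
wrist_force: [-0.2, 0.1, -0.3]
width: -0.0
```

```bash
python3 - <<'E'
from h import *
s=sense(); r=R.from_rotvec(s["tool_rot"]); p=np.array(s["ee_pos"]);z=r.apply([0,0,1]);y=r.apply([0,1,0])
print(p,np.round(np.degrees(s["joints"]),1))
pts=[p,p-.019*z,p-.073*z]
for c in("top","side"):
    q=proj(c,pts); print(c,q.round(1).tolist(),proj(c,[[0,0,0]]))
    im=camera(c);cv2.imwrite(f"pics/{c}5.png",im)
    big=cv2.convertScaleAbs(cv2.resize(im,None,fx=6,fy=6,interpolation=cv2.INTER_CUBIC),alpha=1.8,beta=10)
    for u,v in q: cv2.circle(big,(int(u*6+3),int(v*6+3)),4,(0,0,255),1)
    u,v=q[0]; u0=int(u*6-375);v0=int(v*6-280); print(u0,v0);cv2.imwrite(f"pics/n_{c}5.png",big[v0:v0+560,u0:u0+750])
E
```

```text
[ 0.43234698 -0.03488853  0.16751848] [-34.8 -35.  138.   20.7  53.7 -43.8]
top [[366.9, 259.6], [368.7, 263.7], [374.2, 276.3]] [[343.78860123 472.38363225]]
1826 1277
side [[179.2, 206.8], [174.1, 198.8], [158.9, 174.9]] [[ 94.88112685 152.7709577 ]]
700 960
```

View pics/n_top5.png

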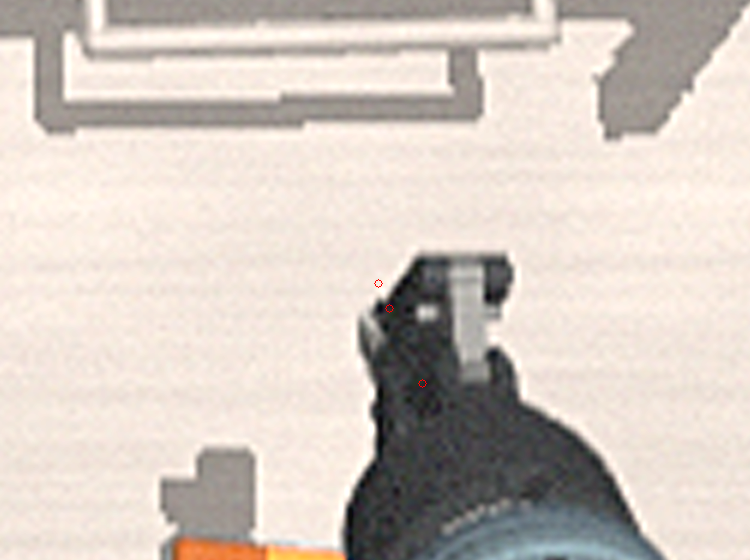

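View pics/n_side5.png

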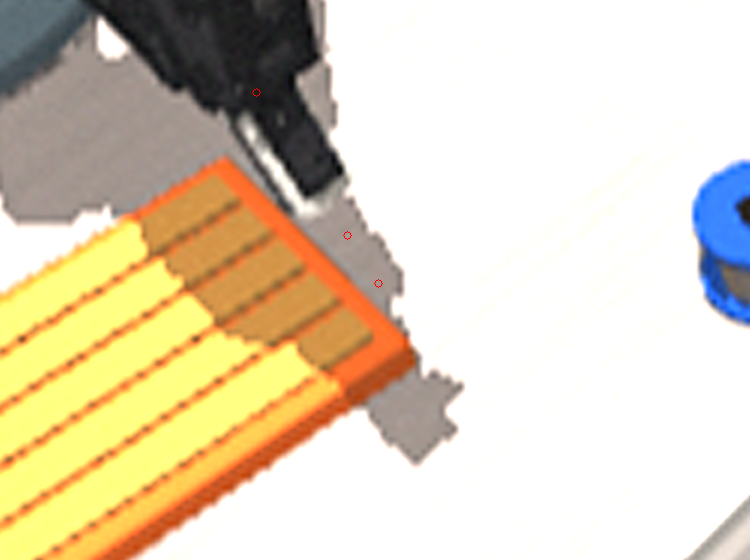

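View pics/side5.png

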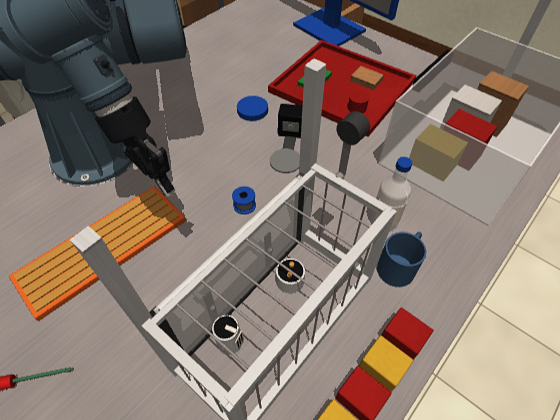

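```bash
python3 - <<'E'
from h import *
O=ori(0,30,0); z=O.apply([0,0,1]); bar=np.array([.530,-.0345,.08])
plan([(bar-.04*z,O),(bar+.05*z,O)])
E
```

```text
now [ 0.4324 -0.0349  0.1677] [ 0.3 -0.4 -0.2] 0.0002 6.22 J [-35.0, -35.0, 138.0, 21.0, 54.0, -44.0]
t [0.01, 1.64, 3.39] w [-0.01, -0.01, -0.0] | rows 1.5
t [0.01, 1.65, 6.99] w [-0.01, -0.01, -0.0] | rows 2.9
```

Call:
step_arm(claw=[0.6,0.6,0.6,0.6,0.6,0.6,0.6,0.6,0.6,0.6], translation=[[0,0.8,1.7],[0,1.65,3.4],[0,1.65,3.4],[0,1.65,3.4],[0,1.65,4.2],[0,1.65,5],[0,1.65,5.8],[0,1.65,6.5],[0,1.65,7],[0,1.65,7]], twist=[[0,0,0],[0,0,0],[0,0,0],[0,0,0],[0,0,0],[0,0,0],[0,0,0],[0,0,0],[0,0,0],[0,0,0]])

```text
clock: 7.48
ee_pos: [0.5564, -0.036, 0.0399]
tool_rot: [1.925, 1.925, 0.517]
wrist_force: [-0.2, 0.6, 0.4]
width: 0.0342
```

Call:
step_arm(claw=[0.7,0.75,0.8,0.85,0.9,1.0], translation=[[0,0,0],[0,0,0],[0,0,0],[0,0,0],[0,0,0],[0,0,0]], twist=[[0,0,0],[0,0,0],[0,0,0],[0,0,0],[0,0,0],[0,0,0]])

```text
clock: 8.22
ee_pos: [0.5529, -0.0345, 0.0363]
tool_rot: [1.929, 1.932, 0.513]
wrist_force: [-16.3, -2.4, 7.4]
width: 0.0101
```

Call:
step_arm(claw=[1,1,1,1,1,1,1,1,1,1,1,1,1,1], translation=[[0,0.33,-0.83],[0,0.83,-1.7],[0,1.33,-2.6],[0,1.83,-3.4],[0,2.33,-4.3],[0,2.83,-5.2],[0,3.33,-6],[0,3.83,-6.9],[0,4.33,-7.8],[0,4.8,-8.5],[0,4.8,-8.5],[0,4.8,-8.5],[0,4.8,-8.5],[0,4.8,-8.5]], twist=[[0,0,0],[0,0,0],[0,0,0],[0,0,0],[0,0,0],[0,0,0],[0,0,0],[0,0,0],[0,0,0],[0,0,0],[0,0,0],[0,0,0],[0,0,0],[0,0,0]])

```text
clock: 9.98
ee_pos: [0.5529, -0.0346, 0.2818]
tool_rot: [1.927, 1.929, 0.516]
wrist_force: [-4.2, 3.8, 1.4]
width: 0.0095
```

```bash
python3 - <<'E'
from h import *
plan([])
for c in ("side","top"): cv2.imwrite(f"pics/{c}6.png",camera(c))
E
```

```text
now [ 0.5529 -0.0346  0.2818] [-4.2  3.8  1.4] 0.0095 9.97 J [-23.0, -19.0, 115.0, 14.0, 57.0, -28.0]
```

View pics/side6.png

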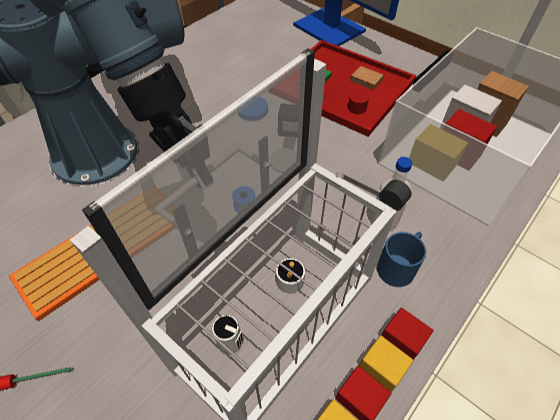

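View pics/top6.png

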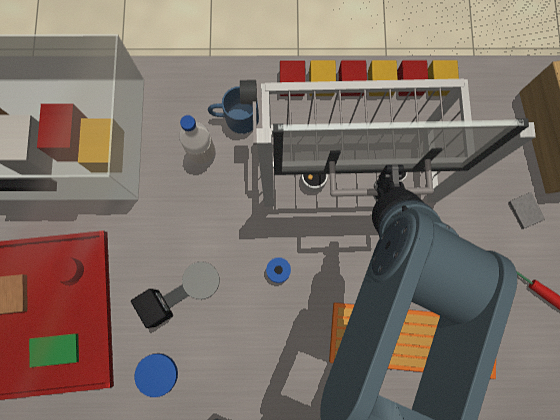

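Call:
step_arm(claw=[0.6,0.5,0.5,0.5,0.5,0.5,0.5,0.5,0.5], translation=[[0,0,0],[0,0,0],[0,0,0],[0,0,-0.5],[0,0,-1.5],[0,0,-3],[0,0,-4.5],[0,0,-5],[0,0,-5]], twist=[[0,0,0],[0,0,0],[0,0,0],[0,0,0],[0,0,0],[0,0,0],[0,0,0],[0,0,0],[0,0,0]])

```text
clock: 11.2
ee_pos: [0.4913, -0.0356, 0.3912]
tool_rot: [1.925, 1.925, 0.516]
wrist_force: [-1.3, 0.6, -0.2]
width: 0.0427
```

```bash
python3 - <<'E'
from h import *
O=ori(0,45,-90); z=O.apply([0,0,1]); C=np.array([.635,-.1235,.055]); T=C+.05*z
plan([([.46,-.1235,.25],O),(T-[.16,0,-.03],O),(T-[.16,0,0],O),(T,O)])
for c in ("side","top"): cv2.imwrite(f"pics/{c}7.png",camera(c))
E
```

```text
now [ 0.4913 -0.0356  0.3912] [-1.3  0.6 -0.2] 0.0427 11.2 J [-28.0, -31.0, 111.0, 14.0, 74.0, -29.0]
t [-3.51, -3.91, 4.27] w [-1.16, 1.18, 8.95] | rows 8.5
t [-3.49, -6.19, 12.21] w [-1.16, 1.18, 8.95] | rows 8.5
t [-3.49, -6.79, 13.25] w [-1.16, 1.18, 8.95] | rows 8.5
t [-3.49, -1.26, 16.46] w [-1.16, 1.18, 8.95] | rows 8.5
```

View pics/side7.png

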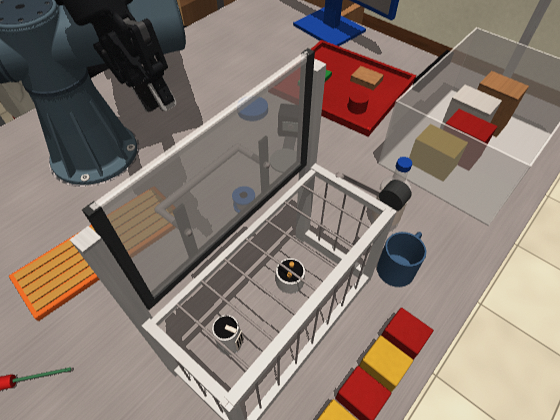

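Call:
step_arm(claw=[0.5,0.3,0,0,0,0,0,0,0,0,0,0,0,0,0], translation=[[-1.2,-2,1],[-2.4,-3.9,2.2],[-3.5,-3.9,4.27],[-3.5,-3.9,4.27],[-3.5,-3.9,4.27],[-3.5,-3.9,4.27],[-3.5,-3.9,4.27],[-3.5,-3.9,4.27],[-3.5,-3.9,4.27],[-3.5,-4.6,6.5],[-3.5,-5.4,9],[-3.5,-6.2,11.5],[-3.5,-6.2,12.2],[-3.5,-6.2,12.2],[-3.5,-6.2,12.2]], twist=[[-0.13,0.13,1],[-0.26,0.26,2],[-0.39,0.39,3],[-0.52,0.52,4],[-0.65,0.65,5],[-0.78,0.78,6],[-0.9,0.9,7],[-1,1,8],[-1.16,1.18,8.95],[-1.16,1.18,8.95],[-1.16,1.18,8.95],[-1.16,1.18,8.95],[-1.16,1.18,8.95],[-1.16,1.18,8.95],[-1.16,1.18,8.95]])

```text
clock: 13.18
ee_pos: [0.5092, -0.1226, 0.0492]
tool_rot: [-2.901, -0.0, -1.198]
wrist_force: [-0.0, 0.5, 0.9]
width: 0.0852
```

```bash
cat >> h.py <<'E'
def look(tag,D=.031,ext=[],al=1.6):
    s=sense(); r=R.from_rotvec(s["tool_rot"]); p=np.array(s["ee_pos"]);z=r.apply([0,0,1])
    pts=np.vstack([[p,p-D*z,p-(D+.019)*z]]+[np.atleast_2d(e) for e in ext])
    for c in("top","side"):
        q=proj(c,pts); im=camera(c);cv2.imwrite(f"pics/{c}{tag}.png",im)
        big=cv2.convertScaleAbs(cv2.resize(im,None,fx=5,fy=5,interpolation=cv2.INTER_CUBIC),alpha=al,beta=10)
        for i,(u,v) in enumerate(q): cv2.circle(big,(int(u*5+2),int(v*5+2)),4,[(0,0,255),(0,255,0),(255,0,255),(255,255,0)][min(i,3)],1)
        u,v=q[0]; u0=int(np.clip(u*5-375,0,2050));v0=int(np.clip(v*5-280,0,1540)); print(c,"crop",u0,v0,q.round(1).tolist());cv2.imwrite(f"pics/n_{c}{tag}.png",big[v0:v0+560,u0:u0+750])
E
python3 - <<'E'
from h import *
O=ori(0,45,-90); z=O.apply([0,0,1]); C=np.array([.635,-.1235,.055]); T=C+.05*z
plan([(T-[.16,0,-.03],O),(T-[.16,0,0],O),(T,O)])
look(8)
E
```

```text
now [ 0.5092 -0.1226  0.0492] [-0.   0.5  0.9] 0.0852 13.18 J [-49.0, 0.0, 140.0, 80.0, 33.0, -28.0]
t [0.04, 0.04, 0.02] w [-0.01, 0.01, -0.0] | rows 0.0
t [-0.8, 0.04, 0.87] w [-0.01, 0.01, -0.0] | rows 0.5
t [3.73, 0.05, 5.39] w [-0.01, 0.01, -0.0] | rows 2.6
top crop 1602 869 [[395.6, 230.0], [398.6, 238.4], [400.5, 243.7]]
side crop 539 1175 [[182.9, 291.1], [173.2, 279.3], [167.1, 271.9]]
```

View pics/n_top8.png

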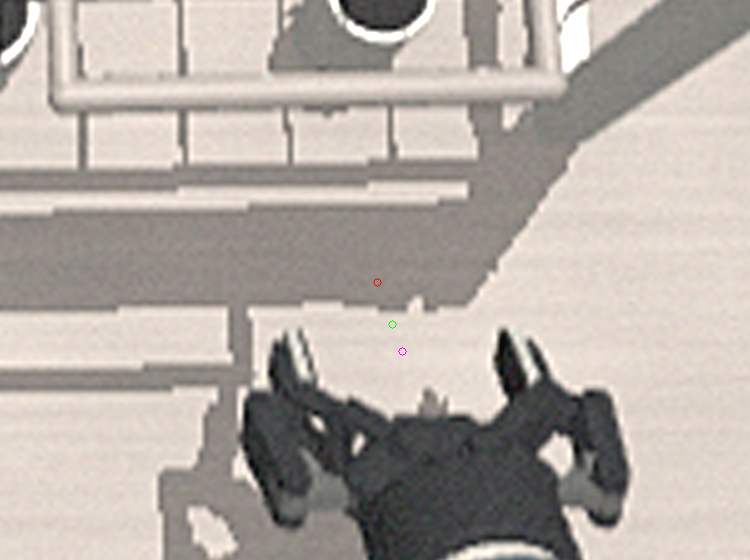

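View pics/n_side8.png

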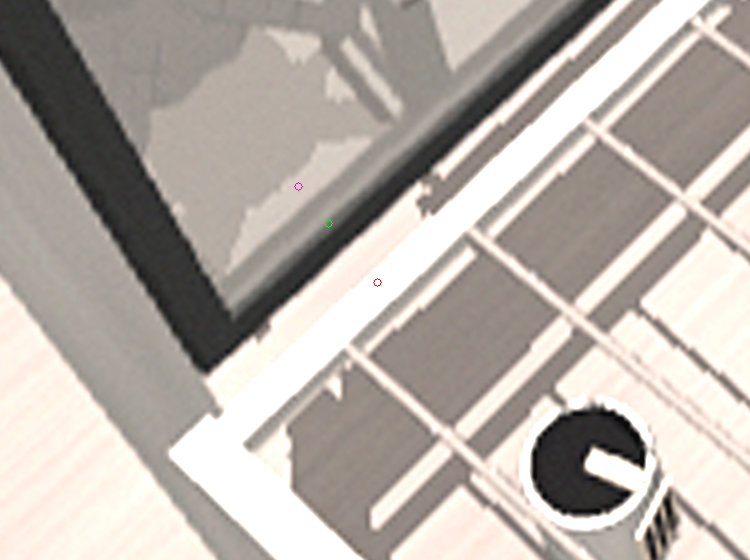

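Call:
step_arm(claw=[0,0,0,0,0,0,0,0], translation=[[-0.4,0,0.45],[-0.8,0.05,0.87],[-0.2,0.05,1.5],[0.4,0.05,2.1],[1,0.05,2.7],[1.6,0.05,3.25],[1.6,0.05,3.25],[1.6,0.05,3.25]], twist=[[0,0,0],[0,0,0],[0,0,0],[0,0,0],[0,0,0],[0,0,0],[0,0,0],[0,0,0]])

```text
clock: 14.28
ee_pos: [0.5951, -0.1246, 0.0211]
tool_rot: [-2.902, -0.001, -1.202]
wrist_force: [-0.4, 0.1, 0.9]
width: 0.0853
```

```bash
python3 - <<'E'
from h import *
O=ori(0,45,-90); z=O.apply([0,0,1]); C=np.array([.635,-.1235,.055]); T=C+.05*z
plan([(T,O)])
look(9)
E
```

```text
now [ 0.5951 -0.1246  0.0211] [-0.4  0.1  0.9] 0.0853 14.28 J [-39.0, 15.0, 129.0, 94.0, 26.0, -34.0]
t [2.09, -0.04, 2.17] w [-0.0, -0.0, 0.0] | rows 1.2
top crop 1583 694 [[391.6, 195.0], [394.4, 202.2], [396.1, 206.9]]
side crop 697 1345 [[214.5, 325.1], [205.0, 313.5], [199.1, 306.2]]
```

View pics/n_top9.png

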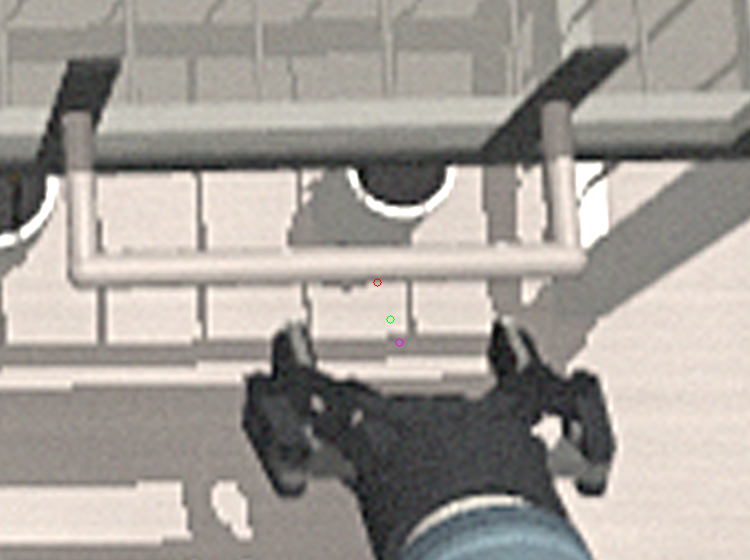

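View pics/n_side9.png

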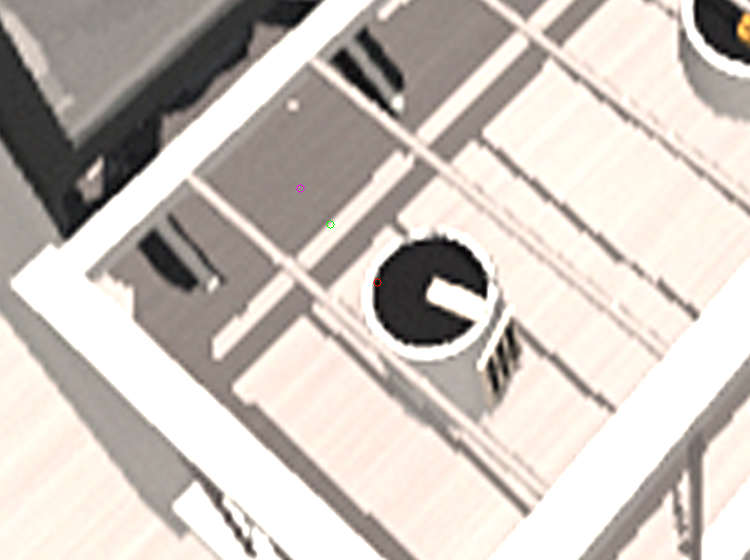

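Call:
step_arm(claw=[0,0,0,0,0,0,0.2,0.3,0.4,0.6,0.8,0.8], translation=[[0.6,0,0.6],[1.2,0,1.2],[1.7,-0.05,1.75],[2.18,-0.05,2.25],[2.18,-0.05,2.25],[2.18,-0.05,2.25],[2.18,-0.05,2.25],[2.18,-0.05,2.25],[2.18,-0.05,2.25],[2.18,-0.05,2.25],[2.18,-0.05,2.25],[2.18,-0.05,2.25]], twist=[[0,0,0],[0,0,0],[0,0,0],[0,0,0],[0,0,0],[0,0,0],[0,0,0],[0,0,0],[0,0,0],[0,0,0],[0,0,0],[0,0,0]])

```text
clock: 15.88
ee_pos: [0.6736, -0.1232, 0.0184]
tool_rot: [-2.902, 0.0, -1.2]
wrist_force: [-2.2, -0.6, 2.9]
width: 0.0471
```

```bash
python3 - <<'E'
from h import *
plan([])
look(10)
E
```

```text
now [ 0.6736 -0.1232  0.0184] [-2.2 -0.6  2.9] 0.0471 15.88 J [-32.0, 22.0, 118.0, 92.0, 22.0, -26.0]
top crop 1570 531 [[389.1, 162.4], [391.8, 168.8], [393.5, 172.8]]
side crop 847 1479 [[244.5, 351.9], [235.1, 340.2], [229.1, 332.8]]
```

View pics/n_side10.png

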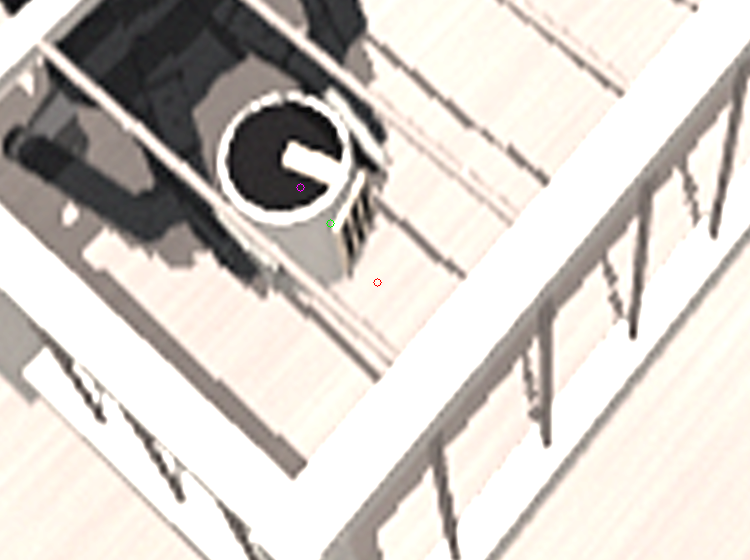

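Call:
step_arm(claw=[0.8,0.8,0.8,0.8,0.8,0.8,0.8,0.8,0.8,0.8,0.8], translation=[[0.25,0,-0.25],[0.55,0,-0.55],[0.1,0,-1],[-0.5,0,-1.6],[-1.2,0,-2.3],[-1.9,0,-3],[-2.6,0,-3.7],[-3.3,0,-4.4],[-4.2,0,-5.3],[-4.2,0,-5.3],[-4.2,0,-5.3]], twist=[[0,0,0],[0,0,0],[0,0,0],[0,0,0],[0,0,0],[0,0,0],[0,0,0],[0,0,0],[0,0,0],[0,0,0],[0,0,0]])

```text
clock: 17.35
ee_pos: [0.5053, -0.1233, 0.0378]
tool_rot: [-2.902, 0.002, -1.199]
wrist_force: [0.4, 0.2, -1.3]
width: 0.0468
```

```bash
python3 - <<'E'
from h import *
plan([])
look(11)
E
```

```text
now [ 0.5053 -0.1233  0.0378] [ 0.4  0.2 -1.3] 0.0468 17.35 J [-50.0, 3.0, 141.0, 84.0, 33.0, -33.0]
top crop 1598 882 [[394.7, 232.5], [397.6, 240.9], [399.5, 246.3]]
side crop 537 1183 [[182.5, 292.7], [172.9, 281.0], [166.9, 273.8]]
```

View pics/n_top11.png

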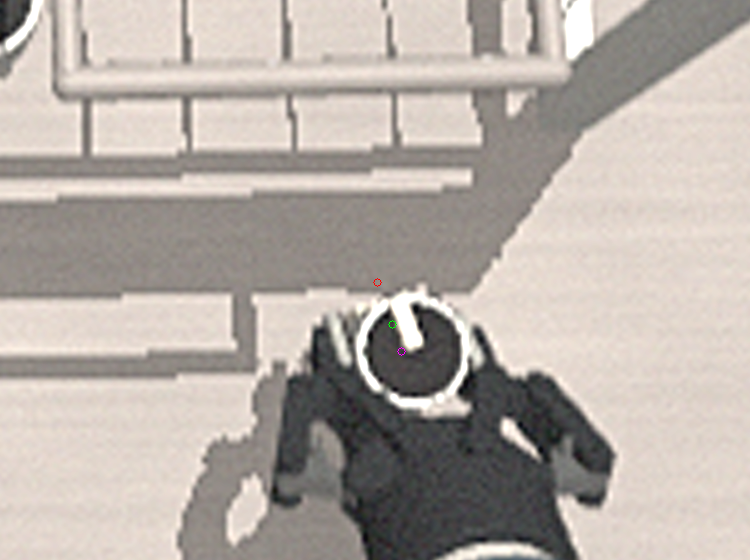

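View pics/n_side11.png

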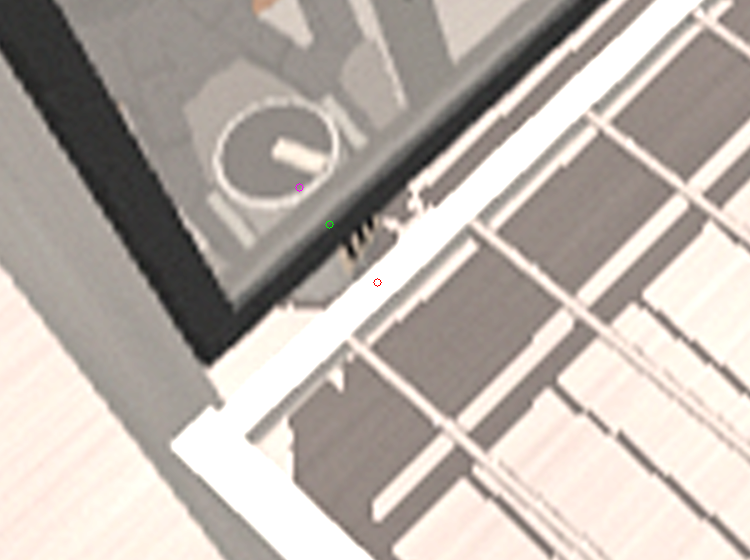

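Call:
step_arm(claw=[0.8,0.8,0.8,0.8,0.8,0.8,0.8,0.8,0.8,0.8], translation=[[0,0.8,0],[-0.2,1.6,-0.2],[-0.42,2.4,-0.42],[-0.42,2.7,-0.42],[-0.42,2.7,-0.42],[-0.7,2.7,-0.14],[-0.87,2.7,0.03],[-0.93,2.7,0.09],[-0.97,2.7,0.13],[-0.97,2.7,0.13]], twist=[[0,0,0],[0,0,0],[0,0,0],[0,0,0],[0,0,0],[0,0,0],[0,0,0],[0,0,0],[0,0,0],[0,0,0]])

```text
clock: 18.7
ee_pos: [0.4907, -0.1905, 0.0185]
tool_rot: [-2.902, 0.0, -1.199]
wrist_force: [0.6, 0.2, -1.5]
width: 0.0468
```

```bash
python3 - <<'E'
from h import *
plan([])
E
```

```text
now [ 0.4907 -0.1905  0.0185] [ 0.6  0.2 -1.5] 0.0468 18.7 J [-61.0, 10.0, 137.0, 81.0, 39.0, -40.0]
```

Call:
step_arm(claw=[0.8,0.8,0.8], translation=[[-0.02,0,0.02],[-0.04,0,0.04],[-0.04,0,0.04]], twist=[[0,0,0],[0,0,0],[0,0,0]])

```text
clock: 19.08
ee_pos: [0.4916, -0.1908, 0.0185]
tool_rot: [-2.9, -0.001, -1.204]
wrist_force: [-6.0, 2.4, 13.1]
width: 0.0468
```

Call:
step_arm(claw=[0.4,0.2,0,0,0,0,0,0,0], translation=[[0.02,0,-0.02],[0.02,0,-0.02],[0.02,0,-0.02],[0.02,0,-0.5],[0.02,0,-1.5],[0.02,0,-3],[0.02,0,-5],[0.02,0,-6],[0.02,0,-6]], twist=[[0,0,0],[0,0,0],[0,0,0],[0,0,0],[0,0,0],[0,0,0],[0,0,0],[0,0,0],[0,0,0]])

```text
clock: 20.2
ee_pos: [0.3846, -0.1931, 0.1249]
tool_rot: [2.898, -0.001, 1.199]
wrist_force: [-0.6, -0.0, 0.1]
width: 0.0856
```

```bash
python3 - <<'E'
from h import *
plan([])
look(12,ext=[[.4554,-.1905,.08]])
E
```

```text
now [ 0.3846 -0.1931  0.1249] [-0.6 -0.   0.1] 0.0856 20.2 J [-85.0, -28.0, 147.0, 50.0, 66.0, -19.0]
top crop 1839 1145 [[442.9, 285.2], [447.3, 295.9], [450.2, 302.8], [432.3, 252.6]]
side crop 131 1014 [[101.3, 258.8], [90.2, 245.8], [83.2, 237.7], [133.1, 291.6]]
```

View pics/n_top12.png

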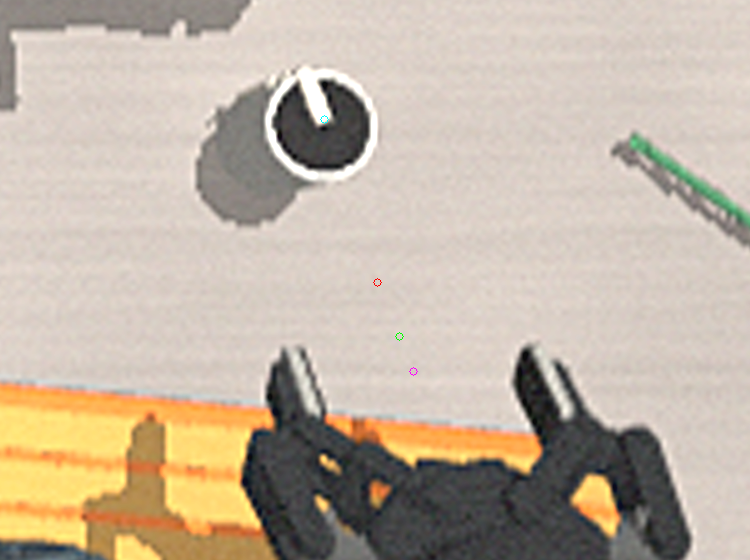

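View pics/side12.png

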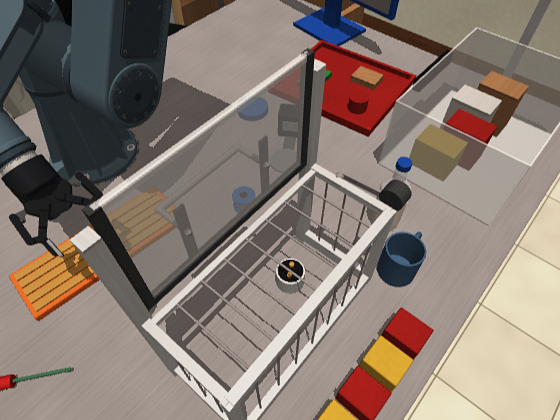

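```bash
python3 - <<'E'
from h import *
im=cv2.imread("pics/top12.png"); 
# cap region
g=cv2.cvtColor(im,cv2.COLOR_BGR2GRAY)[235:272,412:452]; 
big=cv2.resize(g,None,fx=16,fy=16,interpolation=cv2.INTER_CUBIC)
cv2.imwrite("pics/z12.png",cv2.convertScaleAbs(big,alpha=1.5))
# dark disc = top; fit ellipse of dark+ridge hull
m=(big<70).astype(np.uint8); n,l,st,ce=cv2.connectedComponentsWithStats(m); i=1+np.argmax(st[1:,4]); 
cs,_=cv2.findContours((l==i).astype(np.uint8),cv2.RETR_EXTERNAL,cv2.CHAIN_APPROX_NONE); h=cv2.convexHull(cs[0]); e=cv2.fitEllipse(h); print(e,st[i])
mask=np.zeros_like(m); cv2.ellipse(mask,(tuple(e[0]),(e[1][0]-8,e[1][1]-8),e[2]),1,-1); rid=(big>110)&(mask>0)
ys,xs=np.nonzero(rid); P=np.c_[xs,ys].astype(np.float32); c=P.mean(0); v=np.linalg.svd(P-c,full_matrices=False)[2][0]
if (c-np.array(e[0]))@v<0: v=-v
px=lambda q:(q[0]/16+412-.5+1/32, q[1]/16+235-.5+1/32)
a=px(e[0]); C=atz("top",a[1],a[0],.08); r0=px(c-v*80); r1=px(c+v*80); A=atz("top",r0[1],r0[0],.085);B=atz("top",r1[1],r1[0],.085)
print("centre",C,"ridge yaw",np.degrees(np.arctan2(*(B-A)[[1,0]])), len(P)); cc=px(c); D=atz("top",cc[1],cc[0],.085)-C; print("via centre",np.degrees(np.arctan2(D[1],D[0])),np.linalg.norm(D[:2]))
E
```

```text
((322.322021484375, 304.1586608886719), (288.8292236328125, 313.7885437011719), 119.46989440917969) [  166   159   308   289 60066]
centre [ 0.45332326 -0.18914375  0.08      ] ridge yaw 18.861187696292113 7834
via centre 19.225894824152725 0.009868839460457714
```

View pics/z12.png

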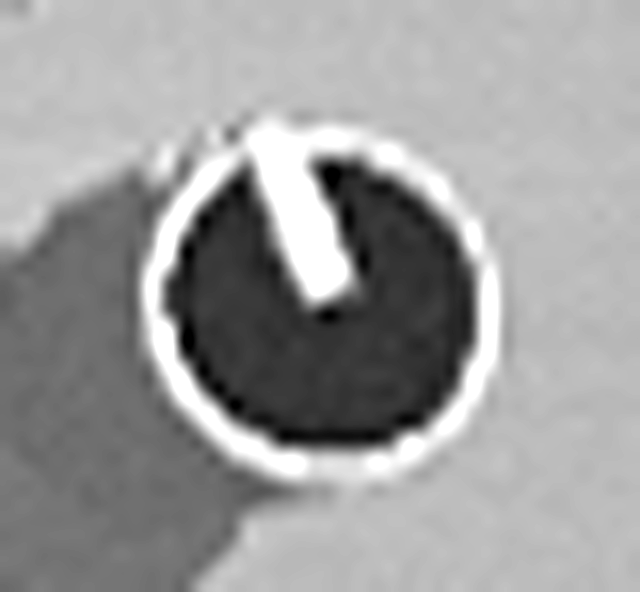

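```bash
python3 - <<'E'
from h import *
O=ori(-72.5,0,0)
plan([([.453,-.190,.19],O),([.453,-.190,.010],O)])
E
```

```text
now [ 0.3852 -0.1912  0.1234] [-0.3 -0.2  0.3] 0.0855 20.3 J [-85.0, -27.0, 147.0, 50.0, 66.0, -19.0]
t [3.8, -0.05, 0.03] w [0.68, -4.46, -1.66] | rows 4.5
t [-1.28, -0.05, 5.13] w [0.68, -4.46, -1.66] | rows 4.5
```

Call:
step_arm(claw=[0,0,0,0,0,0,0,0,0,0], translation=[[0.8,0,0],[1.6,0,0],[2.6,0,0],[3.8,-0.05,0],[3.8,-0.05,0],[3.8,-0.05,0],[2.6,-0.05,1.2],[2,-0.05,1.8],[2,-0.05,1.8],[2,-0.05,1.8]], twist=[[0.14,-0.9,-0.33],[0.28,-1.8,-0.66],[0.42,-2.7,-1],[0.55,-3.6,-1.33],[0.68,-4.46,-1.66],[0.68,-4.46,-1.66],[0.68,-4.46,-1.66],[0.68,-4.46,-1.66],[0.68,-4.46,-1.66],[0.68,-4.46,-1.66]])

```text
clock: 21.55
ee_pos: [0.4522, -0.1894, 0.1271]
tool_rot: [-3.104, -0.477, -0.0]
wrist_force: [0.8, 0.2, 1.1]
width: 0.0852
```

```bash
python3 - <<'E'
from h import *
O=ori(-72.5,0,0)
plan([([.453,-.190,.010],O)])
look(13)
E
```

```text
now [ 0.4522 -0.1894  0.1271] [0.8 0.2 1.1] 0.0852 21.55 J [-37.0, 4.0, 108.0, 0.0, 68.0, 36.0]
t [0.02, 0.04, 4.68] w [-0.01, -0.0, -0.0] | rows 1.9
top crop 1820 977 [[439.1, 251.5], [444.4, 249.6], [447.7, 248.4]]
side crop 249 1112 [[124.9, 278.5], [119.3, 270.1], [115.8, 264.6]]
```

View pics/n_top13.png

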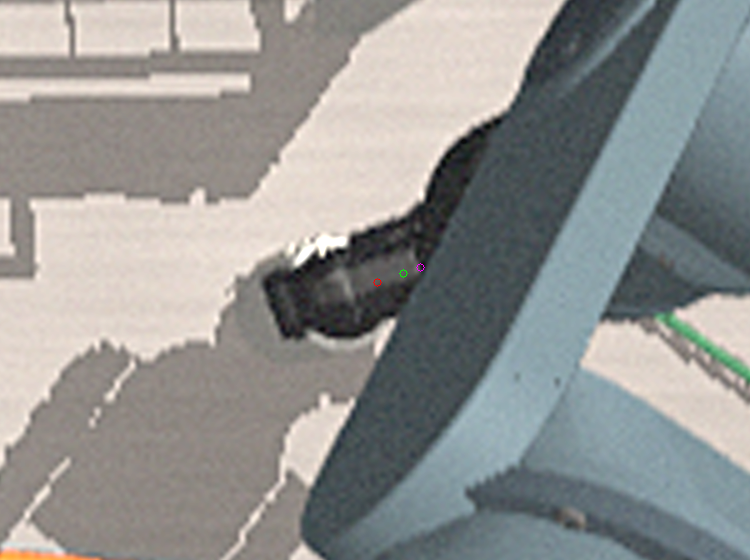

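View pics/side13.png

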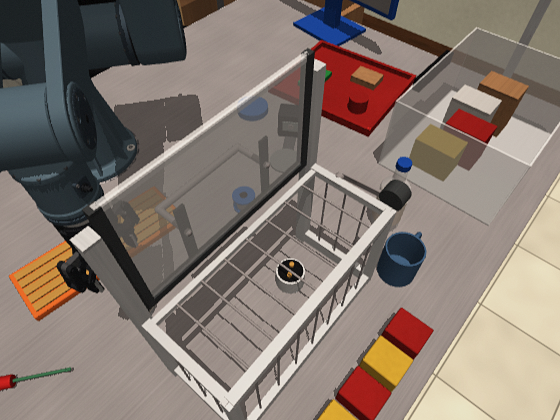

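Vertical over the can (white rim visible under the hand). Descend with force check, then close.

Call:
step_arm(claw=[0,0,0,0,0,0], translation=[[0,0,1.2],[0,0,2.4],[0,0,3.4],[0,0,4.2],[0,0,4.68],[0,0,4.68]], twist=[[0,0,0],[0,0,0],[0,0,0],[0,0,0],[0,0,0],[0,0,0]])

```text
clock: 22.4
ee_pos: [0.4521, -0.1894, 0.0099]
tool_rot: [-3.104, -0.478, 0.002]
wrist_force: [-1.3, 0.4, 0.4]
width: 0.0854
```

Call:
step_arm(claw=[0.2,0.3,0.4,0.6,0.8,0.8], translation=[[0,0,0],[0,0,0],[0,0,0],[0,0,0],[0,0,0],[0,0,0]], twist=[[0,0,0],[0,0,0],[0,0,0],[0,0,0],[0,0,0],[0,0,0]])

```text
clock: 23.15
ee_pos: [0.4527, -0.1898, 0.0107]
tool_rot: [3.105, 0.478, -0.0]
wrist_force: [-0.9, 0.0, 6.0]
width: 0.0468
```

```bash
python3 - <<'E'
from h import *
P=[.404,.308]
plan([([.453,-.19,.07],ori(-72.5,0,0)),([.33,.0,.13],ori(-20,0,0)),(P+[.13],ori(35,0,0)),(P+[.016],ori(35,0,0))])
E
```

```text
now [ 0.4527 -0.1898  0.0107] [-0.9  0.   6. ] 0.0468 23.15 J [-37.0, 15.0, 111.0, -0.0, 54.0, 36.0]
t [0.01, 0.01, -2.37] w [0.0, 0.0, 0.0] | rows 0.9
t [-2.39, -8.72, -4.77] w [0.0, 0.0, -5.25] | rows 4.9
t [4.14, -19.57, -4.77] w [0.0, 0.0, -10.75] | rows 10.0
t [4.14, -19.57, -0.21] w [0.0, 0.0, -10.75] | rows 10.0
```

Call:
step_arm(claw=[0.8,0.8,0.8,0.8,0.8,0.8,0.8,0.8,0.8,0.8,0.8,0.8,0.8,0.8,0.8,0.8,0.8], translation=[[0,0,-0.7],[0,0,-1.6],[0,-0.5,-2.6],[0,-1.7,-3.6],[0,-3.2,-4.77],[0,-4.8,-4.77],[-0.1,-6.4,-4.77],[-0.1,-8,-4.77],[0.6,-9.6,-4.77],[1.2,-11.3,-4.77],[1.8,-13,-4.77],[2.4,-14.7,-4.77],[3,-16.4,-4.77],[3.6,-18,-4.77],[4.14,-19.57,-4.77],[4.14,-19.57,-4.77],[4.14,-19.57,-4.77]], twist=[[0,0,0],[0,0,0],[0,0,-0.5],[0,0,-1.3],[0,0,-2.2],[0,0,-3.1],[0,0,-4],[0,0,-4.9],[0,0,-5.8],[0,0,-6.7],[0,0,-7.6],[0,0,-8.5],[0,0,-9.4],[0,0,-10.2],[0,0,-10.75],[0,0,-10.75],[0,0,-10.75]])

```text
clock: 25.28
ee_pos: [0.403, 0.3078, 0.1289]
tool_rot: [-1.449, -2.785, 0.002]
wrist_force: [0.1, -0.3, -1.9]
width: 0.0465
```

```bash
python3 - <<'E'
from h import *
P=[.404,.308]
plan([(P+[.13],ori(35,0,0)),(P+[.016],ori(35,0,0))])
look(14,ext=[[.404,.308,.2]])
E
```

```text
now [0.403  0.3078 0.1289] [ 0.1 -0.3 -1.9] 0.0465 25.27 J [24.0, 6.0, 105.0, 0.0, 69.0, -11.0]
t [-0.02, 0.04, -0.04] w [-0.01, -0.01, 0.0] | rows 0.0
t [-0.02, 0.05, 4.52] w [-0.01, -0.01, 0.0] | rows 1.8
top crop 587 1105 [[192.5, 277.1], [189.7, 276.0], [187.9, 275.3], [185.8, 274.1]]
side crop 1051 335 [[285.3, 123.1], [285.4, 112.7], [285.5, 106.0], [286.0, 98.5]]
```

View pics/n_top14.png

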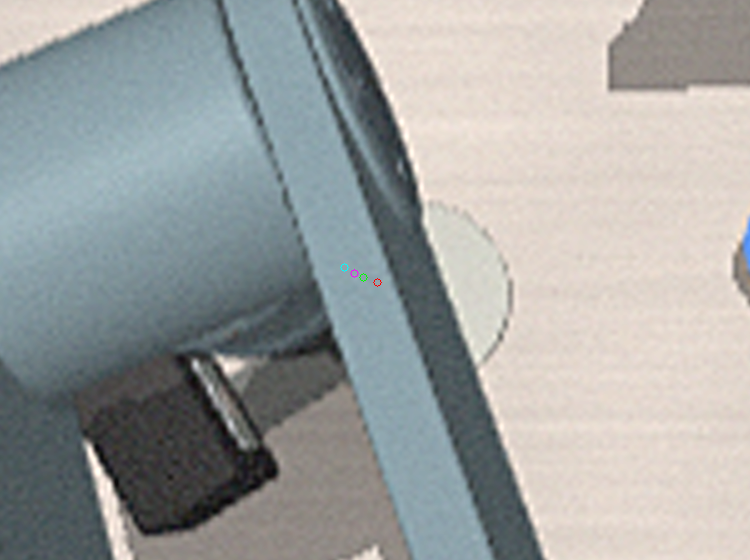

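View pics/n_side14.png

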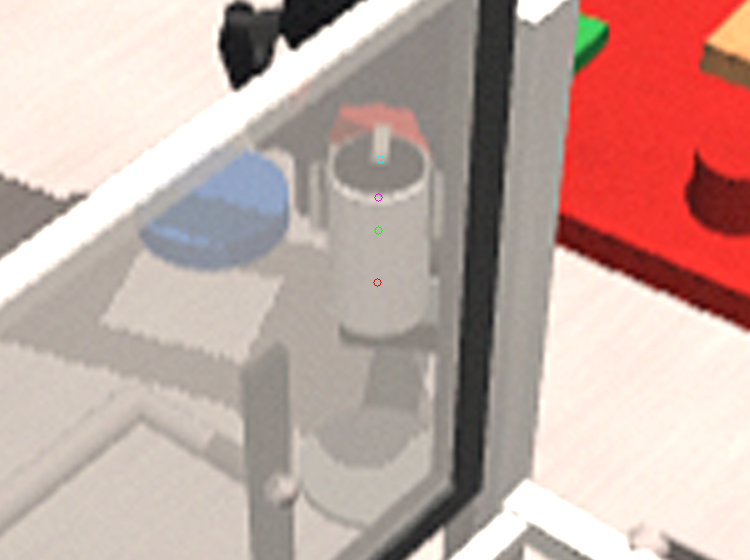

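Call:
step_arm(claw=[0.8,0.8,0.8,0.8,0.8,0.8,0.8], translation=[[0,0.04,1.2],[0,0.04,2.4],[0,0.04,3.4],[0,0.04,4.1],[0,0.04,4.35],[0,0.04,4.42],[0,0.04,4.42]], twist=[[0,0,0],[0,0,0],[0,0,0],[0,0,0],[0,0,0],[0,0,0],[0,0,0]])

```text
clock: 26.25
ee_pos: [0.4051, 0.3091, 0.0198]
tool_rot: [-1.45, -2.787, -0.002]
wrist_force: [0.1, 0.2, -1.6]
width: 0.0464
```

Call:
step_arm(claw=[0.8,0.8,0.8,0.8], translation=[[0,0,0.04],[0,0,0.08],[0,0,0.11],[0,0,0.11]], twist=[[0,0,0],[0,0,0],[0,0,0],[0,0,0]])

```text
clock: 26.75
ee_pos: [0.4046, 0.309, 0.0168]
tool_rot: [-1.45, -2.786, -0.0]
wrist_force: [-0.8, -1.1, 4.5]
width: 0.0468
```

Contact on the pad. Release slowly and rise.

Call:
step_arm(claw=[0.4,0.2,0,0,0,0,0,0,0,0], translation=[[0,0,0],[0,0,0],[0,0,0],[0,0,0],[0,0,-0.8],[0,0,-2],[0,0,-4],[0,0,-6],[0,0,-7],[0,0,-7]], twist=[[0,0,0],[0,0,0],[0,0,0],[0,0,0],[0,0,0],[0,0,0],[0,0,0],[0,0,0],[0,0,0],[0,0,0]])

```text
clock: 28.0
ee_pos: [0.4061, 0.3095, 0.1937]
tool_rot: [1.449, 2.785, 0.007]
wrist_force: [0.7, -0.4, -0.3]
width: 0.0856
```

```bash
python3 - <<'E'
from h import *
O=ori(0,30,0)
plan([([.40,.14,.30],ori(15,0,0)),([.42,-.0345,.36],O)])
look(15,ext=[[.404,.308,.086],[.4045,.309,.006]])
E
```

```text
now [0.4061 0.3095 0.1937] [ 0.7 -0.4 -0.3] 0.0856 28.0 J [24.0, 2.0, 102.0, 0.0, 76.0, -11.0]
t [-5.41, -4.07, -4.27] w [0.03, -0.0, 2.0] | rows 3.2
t [-11.59, -7.41, -6.69] w [-2.88, -0.92, 3.42] | rows 6.1
top crop 553 1085 [[185.7, 273.2], [182.5, 272.0], [180.5, 271.2], [195.9, 278.0], [201.3, 280.0]]
side crop 1060 224 [[287.1, 100.9], [287.2, 89.2], [287.3, 81.7], [285.5, 136.8], [285.6, 159.6]]
```

View pics/side15.png

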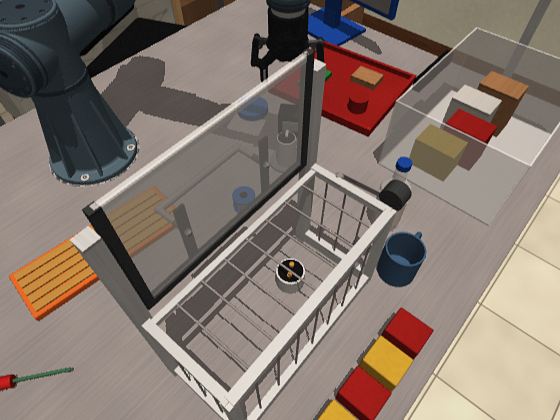

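Call:
step_arm(claw=[0.3,0.6,0.6,0.6,0.6,0.6,0.6,0.6,0.6,0.6,0.6,0.6], translation=[[0,0,-1.5],[-1.8,-1.3,-3],[-3.6,-2.7,-4.27],[-5.4,-4.1,-5],[-7,-5,-6],[-8.5,-5.8,-6.7],[-10,-6.6,-6.7],[-11.6,-7.4,-6.7],[-11.6,-7.4,-6.7],[-11.6,-7.4,-6.7],[-11.6,-7.4,-6.7],[-11.6,-7.4,-6.7]], twist=[[0,0,0],[0,0,0.5],[0,0,1.2],[0,0,2],[-0.7,-0.2,2.4],[-1.4,-0.45,2.7],[-2.1,-0.7,3.1],[-2.88,-0.92,3.42],[-2.88,-0.92,3.42],[-2.88,-0.92,3.42],[-2.88,-0.92,3.42],[-2.88,-0.92,3.42]])

```text
clock: 29.6
ee_pos: [0.42, -0.033, 0.3585]
tool_rot: [1.926, 1.935, 0.512]
wrist_force: [0.2, 0.4, -0.0]
width: 0.034
```

```bash
python3 - <<'E'
from h import *
O=ori(0,30,0); z=O.apply([0,0,1]); G=np.array([.5529,-.0346,.2818])
plan([(G-.11*z,O),(G,O)])
for c in("top","side"): cv2.imwrite(f"pics/{c}16.png",camera(c))
for c,r in(("top",(255,300,165,225)),("side",(105,180,255,315))):
    im=cv2.imread(f"pics/{c}16.png")[r[0]:r[1],r[2]:r[3]]; cv2.imwrite(f"pics/p_{c}.png",cv2.resize(cv2.convertScaleAbs(im,alpha=1.5),None,fx=8,fy=8,interpolation=cv2.INTER_CUBIC))
E
```

```text
now [ 0.42   -0.033   0.3585] [ 0.2  0.4 -0. ] 0.034 29.6 J [-36.0, -44.0, 120.0, 17.0, 79.0, -36.0]
t [-0.08, 3.08, 0.9] w [-0.03, -0.01, 0.03] | rows 1.3
t [-0.09, 3.1, 5.3] w [-0.03, -0.01, 0.03] | rows 2.5
```

View pics/p_top.png

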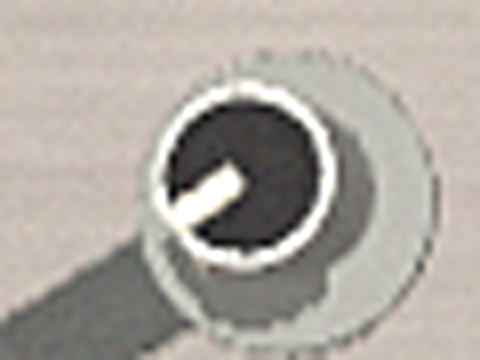

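View pics/top16.png

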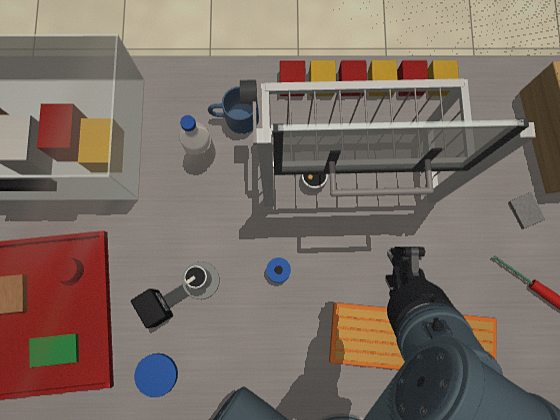

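Call:
step_arm(claw=[0.6,0.6,0.6,0.6,0.6,0.6,0.6,0.6,0.6], translation=[[-0.08,1.5,0.4],[-0.08,3.1,0.9],[-0.08,3.1,0.9],[-0.08,3.1,1.8],[-0.08,3.1,2.8],[-0.08,3.1,3.8],[-0.08,3.1,4.7],[-0.08,3.1,5.3],[-0.08,3.1,5.3]], twist=[[0,0,0],[0,0,0],[0,0,0],[0,0,0],[0,0,0],[0,0,0],[0,0,0],[0,0,0],[0,0,0]])

```text
clock: 30.82
ee_pos: [0.552, -0.0365, 0.2807]
tool_rot: [1.93, 1.932, 0.51]
wrist_force: [-0.0, -0.1, -0.0]
width: 0.0343
```

Call:
step_arm(claw=[0.7,0.75,0.8,0.85,0.9,1.0], translation=[[0,0,0],[0,0,0],[0,0,0],[0,0,0],[0,0,0],[0,0,0]], twist=[[0,0,0],[0,0,0],[0,0,0],[0,0,0],[0,0,0],[0,0,0]])

```text
clock: 31.58
ee_pos: [0.5525, -0.0372, 0.2821]
tool_rot: [1.929, 1.93, 0.51]
wrist_force: [-2.9, -0.9, 2.5]
width: 0.0097
```

Call:
step_arm(claw=[1,1,1,1,1,1,1,1,1,1,1,1,1], translation=[[0,-0.3,0.5],[0,-0.8,1.4],[0,-1.3,2.25],[0,-1.8,3.1],[0,-2.3,4],[0,-2.8,4.85],[0,-3.3,5.7],[0,-3.8,6.6],[0,-4.3,7.45],[0,-4.6,7.95],[0,-4.8,8.3],[0,-4.8,8.3],[0,-4.8,8.3]], twist=[[0,0,0],[0,0,0],[0,0,0],[0,0,0],[0,0,0],[0,0,0],[0,0,0],[0,0,0],[0,0,0],[0,0,0],[0,0,0],[0,0,0],[0,0,0]])

```text
clock: 33.2
ee_pos: [0.5525, -0.0372, 0.0425]
tool_rot: [1.929, 1.928, 0.512]
wrist_force: [12.3, 4.0, -8.3]
width: 0.0095
```

Call:
step_arm(claw=[1,1,1], translation=[[0,-0.06,0.1],[0,-0.12,0.2],[0,-0.12,0.2]], twist=[[0,0,0],[0,0,0],[0,0,0]])

```text
clock: 33.58
ee_pos: [0.5525, -0.0373, 0.037]
tool_rot: [1.928, 1.928, 0.512]
wrist_force: [9.8, 5.2, -4.4]
width: 0.0097
```

Call:
step_arm(claw=[1,1,1], translation=[[0,-0.02,0.035],[0,-0.04,0.07],[0,-0.04,0.07]], twist=[[0,0,0],[0,0,0],[0,0,0]])

```text
clock: 33.95
ee_pos: [0.5528, -0.0372, 0.0369]
tool_rot: [1.926, 1.928, 0.514]
wrist_force: [-16.7, 5.3, 29.6]
width: 0.0097
```

Bottomed out (upward force 30 N). Release and retract.

Call:
step_arm(claw=[0.8,0.6,0.5,0.5,0.5,0.5,0.5,0.5,0.5,0.5,0.5], translation=[[0,0.02,-0.03],[0,0.04,-0.07],[0,0.04,-0.07],[0,0.04,-0.07],[0,0,-1],[0,0,-2.5],[0,0,-4],[0,-1,-6],[0,-2,-7.5],[0,-2,-7.5],[0,-2,-7.5]], twist=[[0,0,0],[0,0,0],[0,0,0],[0,0,0],[0,0,0],[0,0,0],[0,0,0],[0,0,0],[0,0,0],[0,0,0],[0,0,0]])

```text
clock: 35.33
ee_pos: [0.4151, -0.0376, 0.1725]
tool_rot: [1.929, 1.928, 0.511]
wrist_force: [0.1, 0.4, -0.3]
width: 0.0423
```

```bash
python3 - <<'E'
from h import *
plan([])
for c in("top","side"): cv2.imwrite(f"pics/{c}17.png",camera(c))
for c in("top","side"):
    a=cv2.imread(f"pics/{c}1.png");b=cv2.imread(f"pics/{c}17.png"); y=slice(150,225) if c=="top" else slice(180,300); x=slice(270,420) if c=="top" else slice(160,330)
    cv2.imwrite(f"pics/cmp_{c}.png",cv2.resize(np.hstack([a[y,x],b[y,x]]),None,fx=2.3,fy=2.3))
print(tip_of("cap","side"),tip_of("cap_mark","side"))
E
```

```text
now [ 0.4151 -0.0376  0.1725] [ 0.1  0.4 -0.3] 0.0423 35.33 J [-38.0, -40.0, 140.0, 21.0, 58.0, -45.0]
[{'pixel': [158.9, 285.0], 'p': 0.95}] [{'pixel': [140.3, 288.8], 'p': 0.88}]
```

View pics/cmp_top.png

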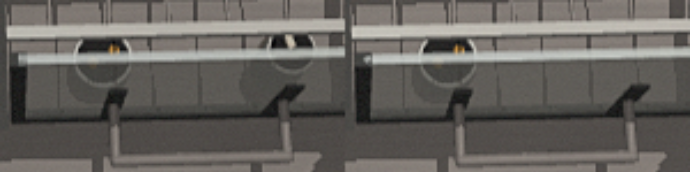

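View pics/cmp_side.png

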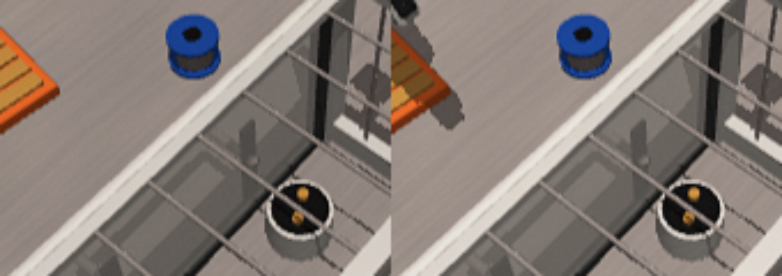

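View pics/side17.png

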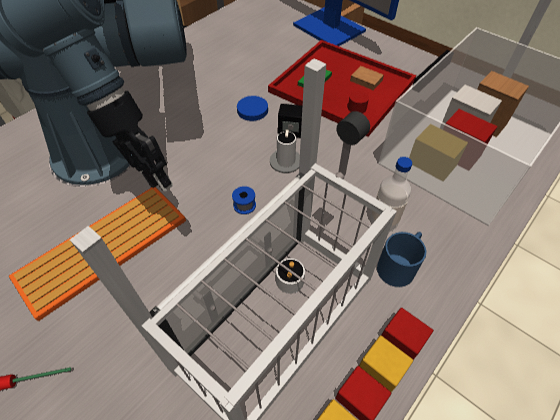

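```bash
python3 - <<'E'
from h import *
a=cv2.imread("pics/top1.png")[205:230,325:392].astype(int);b=cv2.imread("pics/top17.png")[205:230,325:392].astype(int); print("bar diff",abs(a-b).mean())
print(sign_off(), sense()["clock"])
E
```

```text
bar diff 4.21771144278607
the job is handed in; nothing more can be done
the job is handed in; nothing more can be done
```

The tall capacitor is standing on the reader's pad with its label facing the window, the shutter is closed again, and the job was handed in after about 35 s. No verdict came back.

**What I did:**
- I pinched the shutter bar and raised it about 0.245 m; it stayed up after I let go.
- I reached in with the hand tilted 45° and brought the tall capacitor out upright.
- I set it down on clear table in front of the cage, regripped it from directly above, turned it about 107°, and lowered it onto the pad with a touch of about 4.5 N.
- I pinched the bar again, lowered it until it bottomed out at about 30 N, then let go and backed away.

**Last checks:**
- **Capacitor:** it is upright and within about 3 mm of the pad's centre. Its ridge points at about 125.6°, against about 125° for the reader.
- **Shutter:** in both cameras it looks the same as in the first pictures. The hand's bottom position was within 1 mm of where it first gripped the shut bar.
- **Bystanders:** the squat capacitor shows no visible movement, and the spool and bottle are still standing.
- **Hand:** it is clear of everything, and the wrist force reads about 0.

**What disagreed:**
- **Fingertip position:** the reported TCP lies about 31 mm beyond where the cameras show the fingertips. My first pinch closed on nothing because of this, without touching anything. I corrected for it from then on.
- **Label angle:** my first readings of the label angle were 12° to 15°. A clearer view after the set-down gave about 19°, and I worked with 17.5°.
- **Bar comparison:** the before-and-after pixel difference around the shutter bar averaged 4.2 grey levels. I had no noise level to compare it with, so it does not add much to the shutter check.

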